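Clamp the heel moulds in the ratchet press and set the curing lamp

TASK

To get the heel moulds clamped for curing, first pull up the red spring plunger, slide the yellow back stop exactly one notch towards the jaw and let the pin drop home, then stand every heel mould from the table upright on the press bed, crosswise between the guide rails and between back stop and pad. Then pump the red hand lever, one tooth at a stroke, until the orange sprung pad is pushed more than 6 mm into the jaw (the yellow rings on its rods have gone in), stop at once so that it is never pushed in beyond 23 mm, and let the lever rise. Last of all seat the curing lamp on its base, fully down over both pegs; move the jaw and its pad only by the lever, never by hand, and leave the other things on the bench where they are.

Things in the scene. Friction and masses are not known exactly. Their poses are not given: they have to be found in the camera images.
- bed (a point): The bench press, a green cast bed fixed to the table, 112 wide x 500 long x 20 high, with its long direction along its own y. This point lies on the top face of the bed, on its long centre line (z up, 20 above the table). Moulds stand on the bed between two low steel guide rails (10 high, inner faces at own x = +-45.5, running from own y = -250 to 0). The yellow back stop is at the -y end, the sprung jaw in the middle closes towards -y, and the hand lever is at the +y end.
- stop_face (a point): Centre of the flat front face of the yellow back stop (face 84 wide x 43 high, 22.5 above the bed's top face here); its axes are those of the bed; the moulds go on its +y side.
- stop (a joint): Position of the yellow back stop along the bed, in m: 0 at the notch where it stands at the start, growing towards the jaw (+y of the bed). The notches are 36 mm apart: 0, 0.036, 0.072. Locked by the plunger while its pin is in a notch; runs with about 2 N of friction while the pin is out.
- plunger_knob (a point): Centre of the red spring plunger knob of the back stop: an upright cylinder 26 in diameter, 24 high, over the brass notch strip on the robot's side of the stop (63 to the -x side of the bed's centre line, 17 behind the stop face). 89 above the table at rest; 25 mm of free air below the knob down to the stop's ear.
- plunger (a joint): How far the plunger is pulled up, in m: 0 = pin fully home in a notch, 0.018 = end of travel. It must be up 0.011 or more for the stop to slide freely. A spring of 3 to 6 N pulls it down; the round-ended pin drops into a notch when the stop is within about 2 mm of it.
- jaw (a joint): Advance of the green jaw along the bed, in m: 0 = fully open as at the start, growing towards the back stop (-y of the bed), at most 0.110. A ratchet of 12 mm pitch: one full stroke of the hand lever advances it by one tooth, and it cannot go back.
- pad_face (a point): Centre of the face of the orange pressure pad (80 wide x 26 high, 16 above the bed's top face) in front of the jaw, facing the stop. With the jaw open and the stop one notch forward, there are about 145 between stop face and pad face.
- pad (a joint): How far the sprung pressure pad is pushed into the jaw, in m: 0 = fully out (no clamping), 0.028 = bottomed. It takes 12 N to start and 0.6 N per mm more. Its two rods carry 6 mm wide yellow rings right in front of the jaw, which have slid into the jaw once the pad is pushed in by 6 mm. The reading at rest after a stroke counts; during the stroke the jaw and pad run up to 3 mm further. Each tooth after contact pushes the pad in by 12 mm.
- lever (a joint): Angle of the hand lever, in rad: 0 = up at rest, 0.52 = pressed fully down against its end stop; a spring lifts it again by itself. A stroke of less than about 0.47 does not catch the next tooth; the lever must rise to below 0.04 between strokes. Pressing takes 3 to 12 N at the handle.
- lever_handle (a point): Centre of the lever's red crosswise handle, a round bar 24 in diameter and 80 long along the bed's x. The lever is 152 long from its pivot, which lies 88 above the table; the handle is about 133 above the table at rest and 55 when fully down, moving almost straight down (it shifts less than 8 along the bed).
- mould1_grip (a point): Heel mould with a blue grip tab (absent in some runs): an aluminium block 84 (own x) x 32 (own y) x 30 high, with an upright tab 24 (own x) x 16 (own y) x 40 high on the middle of its top, 70 high in all, about 0.22 kg. This point lies in the middle of the tab, 52 above the mould's underside; z up. To be pinched by the tab. In the press it stands with its own y along the bed, either way round.
- mould2_grip (a point): Heel mould with an orange grip tab (absent in some runs): an aluminium block 84 (own x) x 32 (own y) x 30 high, with an upright tab 24 (own x) x 16 (own y) x 40 high on the middle of its top, 70 high in all, about 0.22 kg. This point lies in the middle of the tab, 52 above the mould's underside; z up. To be pinched by the tab. In the press it stands with its own y along the bed, either way round.
- mould3_grip (a point): Heel mould with a green grip tab (absent in some runs): an aluminium block 84 (own x) x 32 (own y) x 30 high, with an upright tab 24 (own x) x 16 (own y) x 40 high on the middle of its top, 70 high in all, about 0.22 kg. This point lies in the middle of the tab, 52 above the mould's underside; z up. To be pinched by the tab. In the press it stands with its own y along the bed, either way round.
- mould4_grip (a point): Heel mould with a yellow grip tab (absent in some runs): an aluminium block 84 (own x) x 32 (own y) x 30 high, with an upright tab 24 (own x) x 16 (own y) x 40 high on the middle of its top, 70 high in all, about 0.22 kg. This point lies in the middle of the tab, 52 above the mould's underside; z up. To be pinched by the tab. In the press it stands with its own y along the bed, either way round.
- lamp_grip (a point): White and violet curing lamp, a block 110 (own x) x 64 (own y) x 42 high with an upright grey grip tab 26 (own x) x 18 (own y) x 42 high on the middle of its top, 84 high in all, 0.35 kg. This point lies in the middle of the tab, 64 above the lamp's underside; z up. In its underside, 35 to either side of its middle along own x, are two square holes, 14 wide and 20 deep.
- lamp_base_top (a point): The lamp's black base, fixed to the table, 130 (own x) x 84 (own y) x 30 high. This point is the middle of its top face. Two round pegs, 11 in diameter with tapered tips, stand 14 high on it, 35 to either side of this point along own x. The lamp fits on it either way round (half a turn); seated, its underside lies on the base's top.
- court_shoe: Black high-heeled shoe, 230 long, a bystander; origin under its middle.
- glue_jar: Amber jar with a red cap, 70 wide, 100 high, a bystander.
- thread_cone: Blue cone of thread, 60 wide, 90 high, a bystander.
- tape_roll: Beige roll of tape lying flat, 90 wide, 24 high, a bystander.
- shoe_last: Yellow shoe last, 220 long, 85 high, a bystander.
- glue_brush: Brush, 180 long, lying, a bystander.
Not all that is in view belongs to the job. Leave any pink look-alike of the part that bears mould2_grip alone.

How it is judged:
By the outcome, as a careful person would: the job done as asked, in the order asked, and still so for the second after the job is handed in, with the robot touching nothing.
Of mould1, mould2, mould3, mould4 only 2 to 4 are there at a start; the rules pass over those that are not, and their reading is None.
At some moment in a run one of mould1, mould2, mould3, mould4 may be knocked a few centimetres aside while the robot is not near it.
Once in a run the grip may slacken for a moment while it holds something.
It also fails if it takes over 210 s, if anything falls off the work surface, if the arm or the gripper's body presses on something with over 40 N, if the wrist force passes 120 N, or if a joint passes its speed limit or range.

ROBOT

A 6-joint arm with a two-finger parallel gripper is mounted at the origin on the work surface. World frame = base frame: x ahead of the robot, y to its left, z up, the work surface at z = 0. Lengths are in mm, angles in rad, forces in N, time in s.
With the tool pointing down it reaches from about 350 to 875 mm from the base axis. Payload 4.2 kg.
Tool frame: the origin (TCP) lies at the very end of the fingers, on their centre line; the grasp point (between the pads) lies 19 mm behind it; z points along the fingers, y is the line along which they close (so a half turn about z gives the same grasp; the last joint's range is limited). The gripper opens to 87 mm and grips with 3 to 60 N. Pads are 19 mm wide; open, the fingers measure 117 mm over their backs; the gripper's body (75 mm by 190 mm) begins 51 mm behind the grasp point.
Start: joints at [1.386, 0.385, 0.008, 0, -1.194, -0.259], TCP at [268.325, 564.447, 222.55] pointing down, gripper open.
Joint ranges: [-3.14, 3.14], [-1.21, 2.06], [-1.07, 1.41], [-3.16, 2.05], [-2.99, -0.16], [-3.1, 3.1]. Speed limits (rad/s): [2.79, 2.79, 3.14, 3.14, 3.14, 3.14].

INTERFACE

Orientations are given as a unit quaternion [x, y, z, w].
In Python, from workcell import env, viewer, nets gives the robot as it stands.
- The arm moves only by the tool jog_arm, never from a script. Its argument "steps" is one flat list of numbers, 7 for each row, row after row: the opening in per cent of the stroke, from 0 (shut) to 100 (fully open), then the shift along the tool's x, y, z in units of 30 mm (1.0 is 30 mm), then the turn, a rotation vector about the tool's x, y, z in units of 6 degrees (1.0 is 6 degrees). In form: [fingers, tx, ty, tz, rx, ry, rz, fingers, tx, ty, tz, rx, ry, rz, ...]. A call has 1 to 20 rows; each row is the pose to reach, as a shift and turn from the pose commanded when the call began, along the tool's axes at that moment; what a row does not reach only later rows make up. A row lasts 1/12 s, in which the tool goes at most 41.7 mm and 7.16 degrees, less where a joint would pass 70% of its speed; a pose out of reach is approached as far as the arm can. A call with a gripper value outside its range is refused whole. The fingers move at their own pace and stop on an object; the grip force is fixed at half the most. Time passes only in rows, so rows that repeat a pose let the fingers close. It gives the time, the measured TCP pose, the force, the opening and the grip force at its end, in the units of the state.
- env.get_obs(): the state, without advancing time (a new reading comes with each control period).
- viewer.capture(name): name is "scene" or "side" or "wrist"; returns (picture, depth): 420x560x3 uint8, red, green, blue; 420x560 float32, mm along the optical axis (not along the pixel's ray), 0 where there is no reading.
- viewer.get_calibration(name): a dict with "intrinsics" (3x3 intrinsics, pixels), "R" (3x3) and "t" (3): a world point X has camera coordinates R X + t. Camera axes: x right, y down, z forward; pixel columns grow to the right and rows downward; lengths in mm; the calibration is good to about 2 mm. A picture is of the moment at which its call begins: read the wrist's pose just before it. get_calibration takes no time and is no camera call; for the wrist camera it gives the pose at the moment of the call.
- env.hand_in(): hands the job in; it is judged then, once.
Trained networks look in the newest picture that a camera, given by its name, has taken for a name from the list of things; names that differ only in an ending like _2 or _b are one class to them, and where a whole thing is asked for, a point or a joint stands for the part that bears it (a point fixed in the world has none). Each returns a list of dicts, best first, with "conf" (0 to 1); they miss things now and then, are a little off and sometimes report something else, mostly with a low value. They report only what shows in the picture. A call takes as long as a camera call. They do not tell look-alikes from the thing itself.
- nets.cut_out(camera, thing): "mask" (420x560 bool, what is visible of it) and "bbox" ([centre column, centre row, width, height] in pixels, round what is visible of it).
The state is a dict: "time": time; "joints": joint angles; "dq": joint speeds; "tau": joint torques, N m; "ee_pos": TCP position; "tool_rot": TCP orientation; "wrist_force": force on the tool from outside, world axes, zero at the start; "ft_torque": the same for the moment, N m; "gripper_width": finger opening in mm; "grasp_force": force on a finger pad.
Only numpy, scipy, OpenCV 4.12 (cv2) and the standard library are available. Lean on these libraries where they do the work, as an engineer would, in place of code of your own. Each camera call takes 0.05 s, during which the arm holds its last target. There are 200 camera calls.

## Working session

There is one attempt and no reset: what is moved stays moved. The work goes in short steps, Python scripts to look and compute and a tool call to move; the robot and the scene stay as the last step left them, time stands still between calls to the robot, and variables do not carry over. Pictures are saved under pics/ and viewed, at most 14 in all, crops included, and the job is handed in when it is done.

Besides the shell and the picture viewer there is one more tool, called after ">>>" as name(argument=value, ...) on one line, values as JSON. jog_arm: Moves the arm, as the interface text tells. Its arguments: {"type":"object","properties":{"steps":{"type":"array","items":{"type":"number"}}},"required":["steps"]}

```bash
ls; mkdir -p pics; cat > h.py <<'E'
import numpy as np, cv2
from workcell import env, viewer, nets
from scipy.spatial.transform import Rotation as Rn
def cap(n):
    c=viewer.get_calibration(n); p,d=viewer.capture(n); return p,d,c
def cloud(d,c):
    K=np.array(c["intrinsics"]);v,u=np.mgrid[0:d.shape[0],0:d.shape[1]]
    P=np.stack([(u-K[0,2])/K[0,0]*d,(v-K[1,2])/K[1,1]*d,d],-1)
    W=(P-np.array(c["t"]))@np.array(c["R"]); W[d<=0]=np.nan
    return W
def save(n,p): cv2.imwrite("pics/"+n+".png",cv2.cvtColor(p,cv2.COLOR_RGB2BGR))
E
python3 - <<'E'
from h import *
o=env.get_obs();print({k:np.round(v,3) for k,v in o.items()})
for n in["scene","side"]:
    p,d,c=cap(n);save(n+"0",p);np.savez("%s0.npz"%n,p=p,d=d,W=cloud(d,c))
    print(n,np.round(-np.array(c["R"]).T@c["t"]))
    W=cloud(d,c)
    for t in["stop_face","plunger_knob","pad_face","lever_handle","mould1_grip","mould2_grip","mould3_grip","mould4_grip","lamp_grip","lamp_base_top","court_shoe","shoe_last","glue_jar"]:
        for r in nets.cut_out(n,t)[:3]:
            w=W[r["mask"]];print(t,round(r["conf"],2),np.round(r["bbox"]),np.round(np.nanmedian(w,0)),np.round(np.nanmax(w[:,2])) if len(w) else 0)
E
```

```text
pics
{'time': np.float64(0.0), 'joints': array([ 1.386,  0.386,  0.007, -0.   , -1.194, -0.259]), 'dq': array([ 0.001,  0.   , -0.001,  0.001, -0.   , -0.   ]), 'tau': array([ 1.0000e-03, -3.9067e+01,  1.8741e+01,  4.2200e+00,  1.1000e-02,
       -0.0000e+00]), 'ee_pos': array([268.078, 563.91 , 221.463]), 'tool_rot': array([ 0.975, -0.22 , -0.   ,  0.001]), 'wrist_force': array([0.451, 0.168, 0.153]), 'ft_torque': array([-0.012,  0.032, -0.008]), 'grasp_force': np.float64(0.0), 'gripper_width': np.float64(86.877)}
scene [1043.  906. 1109.]
stop_face 0.73 [224. 203.  38.  36.] [ 619. -204.   58.] 104.0
plunger_knob 0.46 [236. 191.   9.  12.] [ 569. -209.   98.] 104.0
pad_face 0.72 [252. 250.  25.  20.] [637.  -9.  45.] 73.0
lever_handle 0.69 [297. 284.  42.  40.] [627. 255. 136.] 148.0
mould1_grip 0.63 [270. 194.  25.  24.] [ 458. -199.   28.] 75.0
mould1_grip 0.22 [363. 338.  59.  46.] [515. 387.  29.] 48.0
mould1_grip 0.21 [237. 192.   5.   5.] [ 569. -209.   97.] 104.0
mould2_grip 0.9 [336. 243.  22.  32.] [391.  84.  29.] 72.0
mould2_grip 0.68 [349. 276.  31.  22.] [436. 212.  28
[... 1177 characters left out ...]
  24.] [181. 300.  25.] 71.0
mould3_grip 0.85 [260. 232.  23.  21.] [424. -84.  27.] 73.0
mould4_grip 0.55 [307. 237.   6.   5.] [ 562. -226.   96.] 103.0
mould4_grip 0.36 [311. 177.  19.  27.] [621. 242. 132.] 146.0
lamp_grip 0.61 [273. 281.  36.  26.] [ 455. -386.   39.] 87.0
lamp_grip 0.25 [260. 230.  27.  19.] [421. -84.  27.] 73.0
lamp_base_top 0.68 [280. 180.  29.  10.] [503. 348.  26.] 43.0
court_shoe 0.71 [242. 186.  23.  14.] [335. 318.  16.] 30.0
court_shoe 0.54 [303. 307.  62.   2.] [ 489. -528.   74.] 98.0
shoe_last 0.87 [353. 211.  57.  27.] [794.  29.  45.] 90.0
glue_jar 0.56 [309. 174.  22.  25.] [626. 246. 135.] 146.0
glue_jar 0.53 [318. 171.  13.  24.] [673. 357.  53.] 102.0
```

```bash
python3 - <<'E'
from h import *
z=np.load("scene0.npz")
cv2.imwrite("pics/a.png",cv2.cvtColor(cv2.resize(z["p"][130:400,160:480],(800,600)*1 if 0 else (800,600),interpolation=cv2.INTER_CUBIC),cv2.COLOR_RGB2BGR))
E
```

```text
(no output)
```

View pics/a.png

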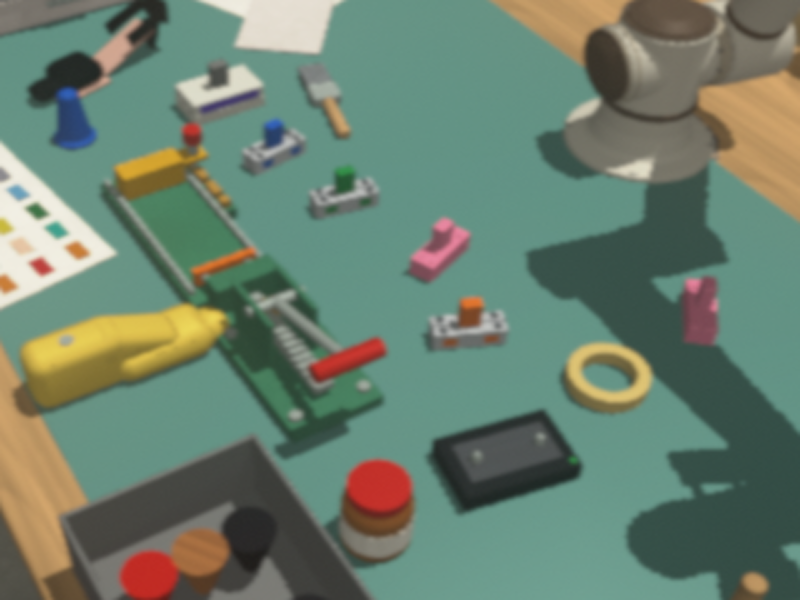

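The scene view shows three moulds: blue, green and orange. It also shows two pink look-alikes, the lamp at the top, the black base at bottom right, and the bed turned slightly. Next I'll fit the bed and the top faces.

```bash
cat >> h.py <<'E'
def hsv(p): return cv2.cvtColor(p,cv2.COLOR_RGB2HSV).astype(int)
def yawof():
    R=Rn.from_quat(env.get_obs()["tool_rot"]).as_matrix(); return R
def rel(target,R=None,pos=None):
    o=env.get_obs()
    R=Rn.from_quat(o["tool_rot"]).as_matrix() if R is None else R
    pos=o["ee_pos"] if pos is None else pos
    return np.round(R.T@(np.array(target)-pos)/30,3)
def relrot(yclose_deg):
    "turn about tool z (units 6deg) to make finger closing line along world angle (mod 180), pointing down"
    o=env.get_obs();R=Rn.from_quat(o["tool_rot"]).as_matrix()
    a=np.degrees(np.arctan2(R[1,1],R[0,1])); d=(yclose_deg-a+90)%180-90
    tilt=np.degrees(np.arccos(-R[2,2]))
    return round(-d/6,3),round(a,2),round(tilt,2),o["joints"][5]
def rect(W,m,zlo,zhi):
    q=W[m&(W[...,2]>zlo)&(W[...,2]<zhi)]
    if len(q)<4:return None
    (c,s,a)=cv2.minAreaRect(q[:,:2].astype(np.float32)); 
    if s[0]<s[1]: s=(s[1],s[0]);a+=90
    return np.round(c,1),np.round(s,1),round(a%180,1),len(q),np.round(q.mean(0),1)
E
python3 - <<'E'
from h import *
c=viewer.get_calibration("wrist");print("wristcam",-np.array(c["R"]).T@c["t"],np.round(c["R"],3),c["intrinsics"])
print(env.get_obs()["ee_pos"],relrot(0))
for n in["scene","side"]:
    z=np.load(n+"0.npz");W=z["W"];H=hsv(z["p"])
    box=(W[...,0]>300)&(W[...,0]<720)&(W[...,1]>-420)&(W[...,1]<450)
    for nm,b,zl,zh in [("tabs blue",(W[...,0]<520)&(H[...,0]>100)&(H[...,0]<130)&(H[...,1]>120),50,85),
      ("green tab",(abs(W[...,0]-430)<50)&(abs(W[...,1]+70)<60),55,85),
      ("orange tab",(abs(W[...,0]-433)<60)&(abs(W[...,1]-205)<60),55,85),
      ("greenb",(abs(W[...,0]-430)<70)&(abs(W[...,1]+70)<70),22,36),
      ("blueb",(abs(W[...,0]-455)<70)&(abs(W[...,1]+205)<60),22,36),
      ("orangeb",(abs(W[...,0]-433)<60)&(abs(W[...,1]-205)<60),22,36),
      ("stop",(abs(W[...,0]-620)<80)&(abs(W[...,1]+215)<60)&(H[...,0]>15)&(H[...,0]<32)&(H[...,1]>140),40,75),
      ("knob",(abs(W[...,0]-570)<40)&(abs(W[...,1]+215)<40),80,110),
      ("handle",(abs(W[...,0]-625)<80)&(abs(W[...,1]-250)<60),120,160),
      ("lampbody",(abs(W[...,0]-460)<90)&(abs(W[...,1]+360)<90),36,47),
      ("lamptab",(abs(W[...,0]-460)<90)&(abs(W[...,1]+360)<90),60,95),
      ("base",(abs(W[...,0]-510)<100)&(abs(W[...,1]-375)<80),24,35)]:
        print(n,nm,rect(W,b,zl,zh))
E
```

```text
wristcam [331.41963704 533.31459093 384.16152811] [[-0.43  -0.903  0.001]
 [-0.872  0.415  0.259]
 [-0.234  0.111 -0.966]] [[353.85045846   0.         277.72276016]
 [  0.         353.85045846 210.81105603]
 [  0.           0.           1.        ]]
[268.31347851 564.46078434 222.55469196] (np.float64(10.762), np.float64(-115.43), np.float64(0.0), np.float64(-0.2586239827833596))
scene tabs blue (array([ 454.1, -204.6]), array([27.7, 16.8]), 6.3, 48, array([ 456.3, -203.7,   63.7]))
scene green tab (array([426.8, -72.4]), array([26.1, 19.6]), 175.2, 56, array([426.8, -70.1,  65.2]))
scene orange tab (array([433. , 205.8]), array([24.8, 21.2]), 168.8, 70, array([433.7, 207.3,  65.4]))
scene greenb (array([426.8, -70.4]), array([84.4, 40.3]), 164.9, 196, array([428.9, -68.7,  28.9]))
scene blueb (array([ 452.3, -207.4]), array([89.1, 39. ]), 7.6, 168, array([ 456.6, -201.8,   28.7]))
scene orangeb (array([432.5, 206.2]), array([83.9, 36.7]), 157.5, 263, array([434.7, 208.3,  28.9]))
scene stop (array([ 614.4, -212.4]), array([116.8,  40. ]), 178.1, 350, array([ 625.8, -208. ,   58.3]))
[... 1030 characters left out ...]
rangeb (array([428.1, 202.9]), array([89.4, 42.4]), 155.4, 98, array([428.6, 197.9,  27.5]))
side stop (array([ 609. , -219.8]), array([117. ,  42.6]), 0.5, 328, array([ 616.4, -224.6,   56.8]))
side knob (array([ 564.6, -219.3]), array([26.7, 25.2]), 149.1, 66, array([ 563.8, -223.2,   93.2]))
side handle (array([622.3, 228.8]), array([78.3, 74.3]), 4.4, 126, array([621.2, 243. , 134. ]))
side lampbody (array([ 455.1, -362.8]), array([109.8,  70.8]), 0.7, 428, array([ 454.8, -368.2,   40.8]))
side lamptab (array([ 455.8, -361.5]), array([24.7, 24.3]), 88.2, 81, array([ 455.6, -366.7,   75.6]))
side base (array([503.8, 371.3]), array([131.5,  93.7]), 173.2, 240, array([503.4, 368.4,  28.7]))
```

```bash
python3 - <<'E'
from h import *
print(rel([440,290,200]),relrot(90))
E
```

```text
[9.097 5.805 0.752] (np.float64(-4.238), np.float64(-115.43), np.float64(0.0), np.float64(-0.2586239827833596))
```

>>> jog_arm(steps=[100,9.1,5.8,0.75,0,0,-4.24,100,9.1,5.8,0.75,0,0,-4.24,100,9.1,5.8,0.75,0,0,-4.24,100,9.1,5.8,0.75,0,0,-4.24,100,9.1,5.8,0.75,0,0,-4.24,100,9.1,5.8,0.75,0,0,-4.24,100,9.1,5.8,0.75,0,0,-4.24,100,9.1,5.8,0.75,0,0,-4.24,100,9.1,5.8,0.75,0,0,-4.24,100,9.1,5.8,0.75,0,0,-4.24,100,9.1,5.8,0.75,0,0,-4.24,100,9.1,5.8,0.75,0,0,-4.24])

```text
time: 2.4
ee_pos: [440.0, 291.0, 200.2]
tool_rot: [1.0, 0.001, 0.0, -0.0]
wrist_force: [0.0, 0.2, 0.2]
gripper_width: 87.1
grasp_force: 0.0
```

```bash
python3 - <<'E'
from h import *
p,d,c=cap("wrist");save("w1",p);W=cloud(d,c);np.savez("w1.npz",p=p,d=d,W=W)
for nm,b,zl,zh in [("base",(abs(W[...,0]-510)<100)&(abs(W[...,1]-375)<80),24,35),("pegs",(abs(W[...,0]-510)<60)&(abs(W[...,1]-375)<40),37,50),
 ("orange tab",(abs(W[...,0]-433)<60)&(abs(W[...,1]-205)<60),60,85),("orangeb",(abs(W[...,0]-433)<60)&(abs(W[...,1]-205)<60),25,36),
 ("handle",(abs(W[...,0]-625)<80)&(abs(W[...,1]-240)<60),120,160)]:
    print(nm,rect(W,b,zl,zh))
# pegs separately
m=(abs(W[...,0]-510)<60)&(abs(W[...,1]-375)<40)&(W[...,2]>36)&(W[...,2]<50)
q=W[m];
for s in (q[:,0]<508,q[:,0]>508): print(q[s].mean(0),q[s].min(0),q[s].max(0))
print(env.get_obs()["ee_pos"],rel([590,-150,220]),relrot(90))
E
```

```text
base (array([506.7, 378.2]), array([130.2,  84.7]), 170.0, 13058, array([510. , 376.6,  29.5]))
pegs (array([506.6, 378. ]), array([80. , 10.5]), 170.0, 252, array([508.9, 376.8,  41.1]))
orange tab (array([430.4, 204.8]), array([24.1, 16.5]), 157.1, 576, array([431.5, 205.8,  68.5]))
orangeb (array([430.4, 204.8]), array([84. , 32.4]), 157.1, 2234, array([433.6, 206. ,  29.5]))
handle None
[472.67008885 383.11140834  40.90295376] [467.31079384 378.85372142  36.08527636] [477.41478707 389.41518099  44.57175545]
[540.86571417 371.13140666  40.98417142] [536.22428841 366.60017137  36.14170335] [545.99685325 376.65052805  44.73116304]
[439.78814737 291.19594216 200.19156527] [ 4.978 14.716 -0.665] (np.float64(0.019), np.float64(-89.89), np.float64(0.03), np.float64(0.6801327881417798))
```

View pics/w1.png

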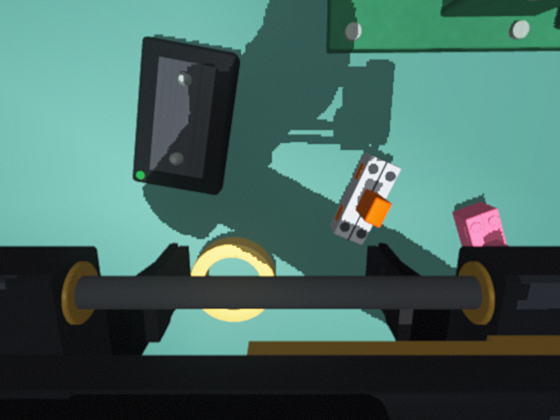

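The wrist view is sharp. The base is at (190,115) px with both pegs visible, the orange mould at (370,200), and a pink one at (480,230). Next I'll look over the stop.

>>> jog_arm(steps=[100,4,13.7,-0.9,0,0,0,100,4,13.7,-0.9,0,0,0,100,4,13.7,-0.9,0,0,0,100,4,13.7,-0.9,0,0,0,100,4,13.7,-0.9,0,0,0,100,4,13.7,-0.9,0,0,0,100,4,13.7,-0.9,0,0,0,100,4,13.7,-0.9,0,0,0,100,4,13.7,-0.9,0,0,0,100,4,13.7,-0.9,0,0,0,100,4,13.7,-0.9,0,0,0,100,4,13.7,-0.9,0,0,0,100,4,13.7,-0.9,0,0,0,100,4,13.7,-0.9,0,0,0])

```text
time: 3.62
ee_pos: [560.1, -119.4, 226.8]
tool_rot: [1.0, 0.001, -0.0, -0.0]
wrist_force: [-0.4, -0.0, -0.1]
gripper_width: 87.1
grasp_force: 0.0
```

```bash
python3 - <<'E'
from h import *
p,d,c=cap("wrist");save("w2",p);W=cloud(d,c);np.savez("w2.npz",p=p,d=d,W=W);H=hsv(p)
yel=(H[...,0]>15)&(H[...,0]<32)&(H[...,1]>130)
k=(abs(W[...,0]-570)<40)&(abs(W[...,1]+215)<40)
print("knob",rect(W,k,96,106),rect(W,k,80,106))
print("stop",rect(W,yel&(W[...,0]>590)&(abs(W[...,1]+215)<60),58,75))
print("stop any",rect(W,yel&(abs(W[...,1]+215)<60),40,75))
r=(W[...,2]>28)&(W[...,2]<32.5)&(abs(W[...,0]-620)<75)&(W[...,1]<-20)&(W[...,1]>-190)
print("rails",rect(W,r,27.5,33))
q=W[r]
for s in(q[:,0]<620,q[:,0]>620):
    a=q[s];f=cv2.fitLine(a[:,:2].astype(np.float32),cv2.DIST_HUBER,0,.01,.01).ravel();print(len(a),f,np.degrees(np.arctan2(f[1],f[0])),a.min(0),a.max(0))
ora=(H[...,0]>5)&(H[...,0]<16)&(H[...,1]>150)&(abs(W[...,1]+10)<40)&(abs(W[...,0]-620)<60)
print("pad",rect(W,ora,20,60),rect(W,ora,45,54))
for nm,x,y in [("blue",452,-207),("green",426,-72)]:
    b=(abs(W[...,0]-x)<60)&(abs(W[...,1]-y)<60);print(nm,rect(W,b,60,80),rect(W,b,25,35))
print(env.get_obs()["ee_pos"])
E
```

```text
knob (array([ 565.8, -216.2]), array([24.7, 24.3]), 92.5, 718, array([ 566.2, -215.8,  100.1])) (array([ 566.1, -216.2]), array([24.7, 24.7]), 92.5, 893, array([ 567.2, -214.4,   97.8]))
stop (array([ 629.6, -216. ]), array([79.3, 34.3]), 0.6, 3607, array([ 630.9, -215.2,   63.3]))
stop any (array([ 610.4, -216.1]), array([117.7,  34.5]), 0.7, 4812, array([ 621.6, -213.4,   61.2]))
rails (array([ 619. , -104.9]), array([169.8, 120.2]), 90.1, 2667, array([ 620.8, -114.6,   29.7]))
1444 [ 3.4767371e-02  9.9939543e-01  5.7693213e+02 -9.9804153e+01] 88.00757 [ 558.98035562 -189.93474302   28.00867022] [582.00162369 -20.14148506  32.48353462]
1223 [ 1.1814991e-02 -9.9993020e-01  6.7557788e+02 -1.0527406e+02] -89.32303 [ 671.7381417  -189.68654251   28.01058092] [679.25090433 -20.00566458  32.01774434]
pad (array([625.8, -13.2]), array([79.2, 10.5]), 0.8, 1497, array([627.4, -14.9,  43.6])) (array([626.1, -13.1]), array([78.6, 10.4]), 0.6, 982, array([627.4, -13.5,  48.1]))
blue (array([ 441.2, -208.2]), array([11.1,  1.9]), 92.7, 17, array([ 441.5, -207.1,   69.3])) (array([ 452.3, -208.1]), array([84.8, 31.9]), 9.4, 937, array([ 468.2, -203.7,   29.5]))
green (array([425.1, -74.2]), array([24.8, 16. ]), 170.1, 387, array([427. , -74.6,  68.3])) (array([424.5, -74.1]), array([85.2, 31.9]), 170.2, 568, array([422.7, -74.5,  29.3]))
[ 560.13320939 -119.2163622   226.98532675]
```

View pics/w2.png

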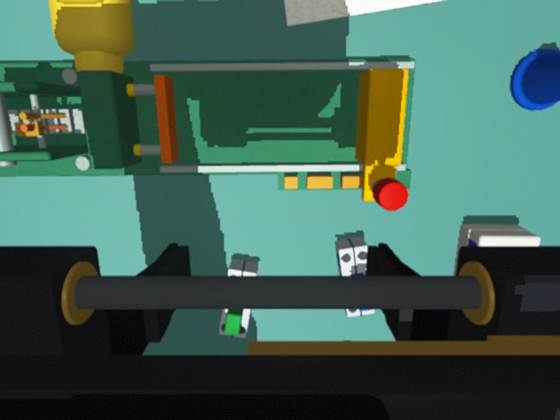

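>>> jog_arm(steps=[60,0.2,3.23,3,0,0,-0.09,60,0.2,3.23,3,0,0,-0.09,60,0.2,3.23,3,0,0,-0.09,60,0.2,3.23,3,0,0,-0.09,60,0.2,3.23,5.06,0,0,-0.09,60,0.2,3.23,5.06,0,0,-0.09,60,0.2,3.23,5.06,0,0,-0.09,15,0.2,3.23,5.06,0,0,-0.09,15,0.2,3.23,5.06,0,0,-0.09,15,0.2,3.23,5.06,0,0,-0.09,15,0.2,3.23,5.06,0,0,-0.09,15,0.2,3.23,5.06,0,0,-0.09])

```text
time: 4.67
ee_pos: [567.3, -217.4, 76.9]
tool_rot: [1.0, 0.005, 0.002, 0.0]
wrist_force: [0.1, 2.0, -0.3]
gripper_width: 26.8
grasp_force: 0.4
```

>>> jog_arm(steps=[10,0,0,0,0,0,0,10,0,0,0,0,0,0,10,0,0,0,0,0,0,10,0,0,-0.25,0,0,0,10,0,0,-0.5,0,0,0,10,0,0,-0.5,0,0,0,10,0,0,-0.5,0,0,0])

```text
time: 5.25
ee_pos: [567.1, -217.6, 90.2]
tool_rot: [1.0, 0.005, 0.001, -0.0]
wrist_force: [4.5, 1.8, -5.8]
gripper_width: 25.1
grasp_force: 30.0
```

>>> jog_arm(steps=[10,0,-0.3,0,0,0,0,10,0,-0.6,0,0,0,0,10,-0.01,-0.9,0,0,0,0,10,-0.01,-1.2,0,0,0,0,10,-0.01,-1.2,0,0,0,0,10,-0.01,-1.2,0,0,0,0,10,-0.01,-1.2,0,0,0,0])

```text
time: 5.83
ee_pos: [566.8, -181.3, 89.9]
tool_rot: [1.0, 0.005, 0.001, -0.0]
wrist_force: [6.3, 1.4, -5.7]
gripper_width: 25.2
grasp_force: 30.0
```

>>> jog_arm(steps=[10,0,0,0.25,0,0,0,10,0,0,0.5,0,0,0,10,0,0,0.5,0,0,0,10,0,0,0.5,0,0,0])

```text
time: 6.17
ee_pos: [566.9, -181.8, 76.0]
tool_rot: [1.0, 0.005, 0.001, 0.0]
wrist_force: [3.6, 3.6, 3.0]
gripper_width: 25.3
grasp_force: 30.0
```

>>> jog_arm(steps=[60,0,0,0,0,0,0,60,0,0,0,0,0,0,60,0,0,0,0,0,0,60,0,0,-1,0,0,0,60,0,0,-2.5,0,0,0,60,-4.5,-1.2,-4.3,0,0,0,60,-4.5,-1.2,-4.3,0,0,0,60,-4.5,-1.2,-4.3,0,0,0,60,-4.5,-1.2,-4.3,0,0,0,60,-4.5,-1.2,-4.3,0,0,0,60,-4.5,-1.2,-4.3,0,0,0])

```text
time: 7.08
ee_pos: [428.7, -147.3, 205.0]
tool_rot: [1.0, 0.005, 0.0, 0.0]
wrist_force: [0.1, -0.2, 0.6]
gripper_width: 52.1
grasp_force: 0.0
```

```bash
cat > look.py <<'E'
from h import *
import sys
def look(name,bl):
    p,d,c=cap("wrist");save(name,p);W=cloud(d,c);np.savez(name+".npz",p=p,d=d,W=W);H=hsv(p)
    yel=(H[...,0]>15)&(H[...,0]<32)&(H[...,1]>130)
    print("knob",rect(W,(abs(W[...,0]-566)<30)&(abs(W[...,1]+180)<60),80,120))
    print("stop",rect(W,yel&(W[...,0]>590)&(abs(W[...,1]+190)<60),58,75))
    ora=(H[...,0]>5)&(H[...,0]<16)&(H[...,1]>150)&(abs(W[...,1]+10)<40)&(abs(W[...,0]-620)<60)
    print("pad",rect(W,ora,45,54))
    for nm,x,y in bl:
        b=(abs(W[...,0]-x)<60)&(abs(W[...,1]-y)<60);print(nm,rect(W,b,60,80),rect(W,b,25,35))
    return p,W
E
python3 - <<'E'
from look import *
look("w3",[("blue",452,-207),("green",426,-72)])
print(env.get_obs()["ee_pos"],relrot(9.4),relrot(170))
E
```

```text
knob (array([ 563.4, -181.9]), array([25.2, 22.6]), 89.9, 1315, array([ 562.7, -181.2,   98.5]))
stop None
pad (array([586.8, -13.4]), array([10. ,  2.1]), 92.8, 42, array([586.7, -14.1,  47.5]))
blue (array([ 452. , -208.3]), array([24.5, 16. ]), 9.0, 575, array([ 452.8, -207.4,   68.7])) (array([ 452.2, -208.4]), array([84.2, 32.3]), 9.4, 2216, array([ 455.4, -205.9,   29.6]))
green (array([424.5, -74.2]), array([23.9, 16.1]), 170.0, 554, array([425.4, -75.2,  68.4])) (array([424.5, -74.2]), array([84.1, 32.3]), 170.1, 2046, array([428.7, -77.1,  29.5]))
[ 429.54771386 -147.34806654  204.36018827] (np.float64(13.524), np.float64(-89.46), np.float64(0.02), np.float64(1.550846276265972)) (np.float64(-13.243), np.float64(-89.46), np.float64(0.02), np.float64(1.550846276265972))
```

>>> jog_arm(steps=[60,0.736,2.042,3,0,0,13.52,60,0.736,2.042,3,0,0,13.52,60,0.736,2.042,3,0,0,13.52,60,0.736,2.042,3,0,0,13.52,60,0.736,2.042,3,0,0,13.52,60,0.736,2.042,3,0,0,13.52,60,0.736,2.042,3,0,0,13.52,60,0.736,2.042,3,0,0,13.52,60,0.736,2.042,3,0,0,13.52,60,0.736,2.042,3,0,0,13.52,60,0.736,2.042,3,0,0,13.52,60,0.736,2.042,3,0,0,13.52,60,0.736,2.042,3,0,0,13.52])

```text
time: 8.22
ee_pos: [452.9, -208.5, 112.7]
tool_rot: [0.762, -0.647, -0.001, 0.001]
wrist_force: [0.3, 0.0, -0.8]
gripper_width: 52.5
grasp_force: 0.0
```

```bash
python3 - <<'E'
from look import *
W=np.load("w3.npz")["W"]
k=W[(abs(W[...,0]-566)<30)&(abs(W[...,1]+180)<60)&(W[...,2]>80)];print("knob top",np.percentile(k[:,2],[50,90,98]),k.shape)
W=np.load("w2.npz")["W"]
k=W[(abs(W[...,0]-566)<30)&(abs(W[...,1]+216)<60)&(W[...,2]>80)];print("knob top before",np.percentile(k[:,2],[50,90,98]))
p,W=look("w4",[("blue",452,-207)])
print(env.get_obs()["ee_pos"],relrot(9.4))
E
```

```text
knob top [ 99.91730671 101.06840104 101.73028465] (1315, 3)
knob top before [319.64010539 338.26718929 339.3700078 ]
knob (array([ 564.2, -193.6]), array([18.7,  5. ]), 176.5, 338, array([ 563.4, -194.3,   87.5]))
stop (array([ 608.1, -182.5]), array([36.5, 34.1]), 0.5, 2623, array([ 608.1, -184.9,   63.1]))
pad None
blue (array([ 452.2, -209.2]), array([24. , 15.9]), 9.0, 1045, array([ 452.4, -210.4,   68.5])) (array([ 452.1, -209.2]), array([84.2, 31.9]), 9.4, 3894, array([ 452.5, -211.3,   29.4]))
[ 452.92384645 -208.4968653   112.87409878] (np.float64(0.011), np.float64(-170.54), np.float64(0.17), np.float64(0.270210165083162))
```

>>> jog_arm(steps=[60,0,0,1.3,0,0,0,60,0,0,2.63,0,0,0,60,0,0,2.63,0,0,0,60,0,0,2.63,0,0,0,10,0,0,2.63,0,0,0,10,0,0,2.63,0,0,0,10,0,0,2.63,0,0,0,10,0,0,2.63,0,0,0,10,0,0,2.63,0,0,0,10,0,0,2.63,0,0,0,10,0,0,2.63,0,0,0])

```text
time: 9.18
ee_pos: [453.0, -208.2, 35.7]
tool_rot: [0.763, -0.647, 0.0, -0.0]
wrist_force: [-0.3, 0.8, 2.5]
gripper_width: 23.8
grasp_force: 30.0
```

>>> jog_arm(steps=[10,0,0,-1.2,0,0,0,10,0,0,-2.5,0,0,0,10,0,0,-3.8,0,0,0,10,-0.3,-1.2,-3.8,0,0,0.4,10,-0.5,-2.4,-3.8,0,0,0.8,10,-0.7,-3.6,-3.8,0,0,1.2,10,-0.9,-4.8,-3.8,0,0,1.468,10,-1.137,-6.093,-3.8,0,0,1.468,10,-1.137,-6.093,-3.8,0,0,1.468,10,-1.137,-6.093,-3.8,0,0,1.468,10,-1.137,-6.093,-3.8,0,0,1.468,10,-1.137,-6.093,-3.8,0,0,1.468])

```text
time: 10.18
ee_pos: [626.4, -144.8, 148.9]
tool_rot: [0.711, -0.703, -0.001, 0.001]
wrist_force: [-0.3, -0.6, -1.9]
gripper_width: 23.7
grasp_force: 30.0
```

```bash
python3 - <<'E'
from look import *
p,W=look("w5",[])
H=hsv(p)
r=(W[...,2]>28)&(W[...,2]<32.5)&(abs(W[...,0]-626)<60)&(W[...,1]<-20)&(W[...,1]>-190)
q=W[r];print(rect(W,r,28,33),np.percentile(q[:,0],[2,98]))
print("held",rect(W,(abs(W[...,0]-627)<60)&(abs(W[...,1]+145)<40),105,140))
print(env.get_obs()["ee_pos"],relrot(.65))
E
```

```text
knob (array([ 571.8, -173.7]), array([47.4, 25. ]), 54.4, 1696, array([ 567.9, -183. ,   98.9]))
stop (array([ 629.7, -181.9]), array([79.8, 34.1]), 0.6, 5535, array([ 629.6, -182.5,   63.3]))
pad None
(array([ 622.8, -164.2]), array([113.4,  52.4]), 0.5, 694, array([ 629.3, -156.7,   29.7])) [566.58692312 679.15564525]
held (array([ 625.8, -161.5]), array([83.2,  1.3]), 0.6, 2128, array([ 625.9, -161.5,  128.1]))
[ 626.44905238 -144.95212879  149.29938351] (np.float64(-0.011), np.float64(-179.42), np.float64(0.06), np.float64(-0.013423659380180626))
```

View pics/w5.png

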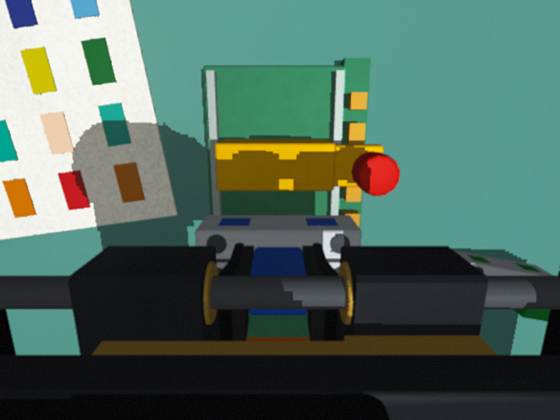

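>>> jog_arm(steps=[10,0,-0.05,1,0,0,0,10,0,-0.05,2,0,0,0,10,0,-0.05,2.6,0,0,0,10,0,-0.05,2.9,0,0,0,10,0,-0.05,3.05,0,0,0,10,0,-0.05,3.1,0,0,0,10,0,-0.05,3.1,0,0,0])

```text
time: 10.82
ee_pos: [629.9, -144.8, 57.5]
tool_rot: [0.711, -0.703, 0.001, -0.001]
wrist_force: [-0.1, -0.1, -1.9]
gripper_width: 23.8
grasp_force: 30.0
```

>>> jog_arm(steps=[10,0,0.07,0,0,0,0,10,0,0.07,0.05,0,0,0,10,0,0.07,0.06,0,0,0,10,0,0.07,0.06,0,0,0])

```text
time: 11.15
ee_pos: [627.6, -144.6, 55.7]
tool_rot: [0.711, -0.703, 0.001, -0.0]
wrist_force: [-0.6, 0.4, 1.7]
gripper_width: 23.8
grasp_force: 30.0
```

>>> jog_arm(steps=[60,0,0,0,0,0,0,60,0,0,0,0,0,0,60,0,0,0,0,0,0,60,0,0,-1.3,0,0,0,60,0,0,-2.5,0,0,0,60,-0.5,1.3,-2.5,0,0,0.5,60,-1,2.6,-2.5,0,0,1,60,-1.5,3.9,-2.5,0,0,1.5,60,-2.41,6.75,-2,0,0,1.77,60,-2.41,6.75,-2,0,0,1.77,60,-2.41,6.75,-2,0,0,1.77,60,-2.41,6.75,-2,0,0,1.77,60,-2.41,6.75,-2,0,0,1.77])

```text
time: 12.23
ee_pos: [424.8, -74.3, 115.4]
tool_rot: [-0.643, 0.766, -0.001, 0.001]
wrist_force: [0.9, -0.9, 0.2]
gripper_width: 52.3
grasp_force: 0.0
```

```bash
python3 - <<'E'
from look import *
p,W=look("w6",[("green",424.5,-74),("blue placed",627.6,-145)])
b=(abs(W[...,0]-627)<60)&(abs(W[...,1]+145)<40);print(rect(W,b,46,53),rect(W,b,80,95))
print(env.get_obs()["ee_pos"],relrot(170))
E
```

```text
knob (array([ 554. , -177.7]), array([17.1,  3.8]), 67.8, 144, array([ 553.4, -178.2,   82. ]))
stop None
pad (array([635. , -13.6]), array([9. , 2.4]), 91.1, 12, array([635.2, -14.2,  47.7]))
green (array([424. , -74.8]), array([23.9, 16.4]), 170.3, 1060, array([423.9, -76. ,  68.5])) (array([423.9, -74.9]), array([84.6, 32. ]), 170.2, 3849, array([423.7, -77.2,  29.4]))
blue placed None (array([ 585.4, -145. ]), array([119.9,  35.5]), 90.0, 2220, array([ 578.9, -137.5,   29.3]))
(array([ 585.1, -149.4]), array([48.2, 17.8]), 65.7, 898, array([ 588.6, -144. ,   49. ])) None
[425.63428479 -74.31044575 115.40528552] (np.float64(0.008), np.float64(170.05), np.float64(0.17), np.float64(-0.38067874800327267))
```

>>> jog_arm(steps=[60,0,0.03,1.3,0,0,0,60,0,0.03,2.67,0,0,0,60,0,0.03,2.67,0,0,0,60,0,0.03,2.67,0,0,0,10,0,0.03,2.67,0,0,0,10,0,0.03,2.67,0,0,0,10,0,0.03,2.67,0,0,0,10,0,0.03,2.67,0,0,0,10,0,0.03,2.67,0,0,0,10,0,0.03,2.67,0,0,0,10,0,0.03,2.67,0,0,0])

```text
time: 13.2
ee_pos: [423.4, -74.3, 34.9]
tool_rot: [-0.643, 0.766, -0.0, 0.001]
wrist_force: [1.0, 0.1, 0.8]
gripper_width: 23.5
grasp_force: 30.0
```

```bash
python3 - <<'E'
from h import *
print(env.get_obs()["ee_pos"],relrot(.65), rel([628,-110,150]),rel([627.3,-110,150]))
E
```

```text
[423.40443348 -74.27109033  34.85500347] (np.float64(-1.772), np.float64(170.02), np.float64(0.08), np.float64(-0.38191207219689793)) [-0.011 -6.928 -3.829] [-0.007 -6.905 -3.829]
```

>>> jog_arm(steps=[10,0,0,-1.2,0,0,0,10,0,0,-2.5,0,0,0,10,0,0,-3.8,0,0,0,10,0,-1.2,-3.83,0,0,-0.4,10,0,-2.4,-3.83,0,0,-0.8,10,0,-3.6,-3.83,0,0,-1.2,10,0,-4.8,-3.83,0,0,-1.77,10,0,-6,-3.83,0,0,-1.77,10,-0.01,-6.9,-3.83,0,0,-1.77,10,-0.01,-6.9,-3.83,0,0,-1.77,10,-0.01,-6.9,-3.83,0,0,-1.77,10,-0.01,-6.9,-3.83,0,0,-1.77,10,-0.01,-6.9,-3.83,0,0,-1.77])

```text
time: 14.28
ee_pos: [625.3, -109.7, 148.9]
tool_rot: [0.711, -0.703, -0.001, 0.001]
wrist_force: [1.0, 0.1, -3.1]
gripper_width: 23.7
grasp_force: 30.0
```

```bash
python3 - <<'E'
from look import *
p,W=look("w7",[])
b=(abs(W[...,0]-627)<55)&(W[...,1]>-175)&(W[...,1]<-100);print("blue",rect(W,b,46,53),rect(W,b,80,95))
print("held",rect(W,b,105,140))
print(env.get_obs()["ee_pos"],relrot(.65), rel([627.3,-110.1,57]))
E
```

```text
knob (array([ 572.7, -158.6]), array([76. , 25.3]), 73.0, 1844, array([ 567.6, -181.2,   99.2]))
stop (array([ 629.9, -181.9]), array([79.8, 33.5]), 0.6, 5984, array([ 629.7, -181.9,   63.3]))
pad (array([623.5, -13.4]), array([49.9, 10.8]), 179.9, 653, array([623.5, -13.6,  48.2]))
blue (array([ 626.8, -145.4]), array([84.5, 32.1]), 0.6, 3794, array([ 626.8, -147.1,   49.5])) (array([ 604.7, -153.3]), array([73.2, 21.3]), 19.3, 995, array([ 625.5, -146.9,   88.9]))
held (array([ 624.9, -125.7]), array([83.2,  1.5]), 0.5, 2026, array([ 624.8, -125.7,  128.7]))
[ 625.58391387 -109.72962731  149.38747807] (np.float64(-0.003), np.float64(-179.37), np.float64(0.06), np.float64(-0.0693597943299834)) [ 0.014 -0.06   3.08 ]
```

View pics/w7.png

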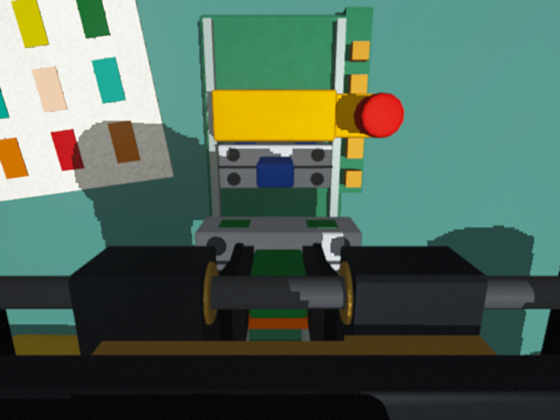

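The blue mould (275,165 px) stands upright and square between the rails, and the green one is held just in front of it.

>>> jog_arm(steps=[10,0,0,1,0,0,0,10,0,0,2,0,0,0,10,0,0,2.6,0,0,0,10,0,0,2.9,0,0,0,10,0,0,3.05,0,0,0,10,0,0,3.05,0,0,0,10,0,0,3.05,0,0,0])

```text
time: 14.92
ee_pos: [625.8, -110.3, 61.6]
tool_rot: [0.712, -0.703, 0.0, 0.001]
wrist_force: [-4.9, -0.1, 11.3]
gripper_width: 24.5
grasp_force: 29.9
```

>>> jog_arm(steps=[10,0,0,-1,0,0,0,10,0,0,-2,0,0,0,10,0,0,-3,0,0,0,10,0,0,-3,0,0,0,10,0,0,-3,0,0,0])

```text
time: 15.33
ee_pos: [627.9, -109.7, 151.5]
tool_rot: [0.711, -0.703, 0.002, -0.002]
wrist_force: [-0.5, -0.6, -2.9]
gripper_width: 23.6
grasp_force: 29.9
```

```bash
python3 - <<'E'
from look import *
p,W=look("w8",[])
b=(abs(W[...,0]-627)<55)&(W[...,1]>-175)&(W[...,1]<-100);print("blue",rect(W,b,46,53))
print("held",rect(W,b,105,145))
q=W[b&(W[...,2]>105)&(W[...,2]<145)]
for x in (590,610,640,660):
    s=q[abs(q[:,0]-x)<6]; print(x,len(s),s.min(0),s.max(0)) if len(s) else 0
print(env.get_obs())
p,d,c=cap("side");save("s8",p[150:290,220:400].repeat(4,0).repeat(4,1))
E
```

```text
knob (array([ 572.7, -158.4]), array([76.3, 25.2]), 73.1, 1794, array([ 567.4, -181.8,   98.9]))
stop (array([ 629.8, -181.8]), array([79.9, 33.9]), 0.7, 5918, array([ 629.6, -181.9,   63.3]))
pad (array([627. , -13.3]), array([50.1, 10. ]), 0.8, 500, array([627.3, -12.7,  48.2]))
blue (array([ 626.9, -145.5]), array([84.5, 31.7]), 0.7, 3668, array([ 626.8, -147.4,   49.5]))
held (array([ 627.3, -117.2]), array([83.8, 18. ]), 1.2, 2540, array([ 627.6, -125.1,  133. ]))
590 297 [ 585.55867353 -126.42625486  117.15517098] [ 595.9327655  -118.66798175  144.95724022]
610 368 [ 604.05404922 -126.12038742  116.60418859] [ 615.95237451 -118.93986463  144.99494873]
640 365 [ 634.00940585 -125.79146904  116.6714886 ] [ 645.98238713 -117.03016825  144.99568985]
660 374 [ 654.05916827 -125.53890269  116.69845247] [ 665.99677984 -107.52237233  144.99959986]
{'time': 15.3833, 'joints': array([ 8.04945503e-02,  4.58696082e-01, -6.64360459e-02, -6.89834678e-04,
       -1.04375605e+00, -6.93320955e-02]), 'dq': array([-0.00139359,  0.03707655, -0.03975411, -0.00939954, -0.00095632,
        0.00112953]), 'tau': array([ 2.20402930e-02, -4.45269513e+01,  1.94119155e+01,  4.52040419e+00,
        1.16222932e-01,  3.02314860e-03]), 'ee_pos': array([ 626.46240494, -109.59974768,  149.08999121]), 'tool_rot': array([ 7.10920119e-01, -7.03272056e-01,  3.96141645e-04, -9.17769848e-04]), 'wrist_force': array([ 0.37246881,  0.77856748, -2.99095655]), 'ft_torque': array([ 0.13287836,  0.02614169, -0.06692234]), 'grasp_force': 29.88822513640116, 'gripper_width': 23.850375374568884}
```

View pics/w8.png

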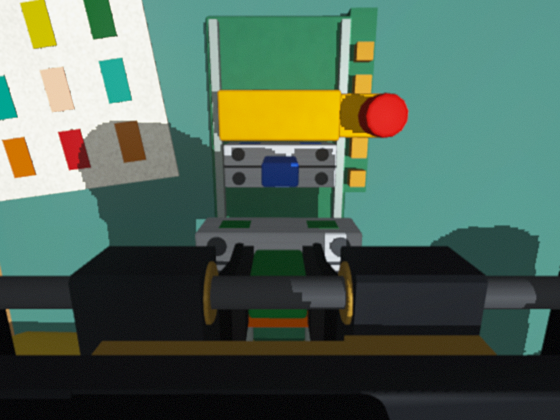

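View pics/s8.png

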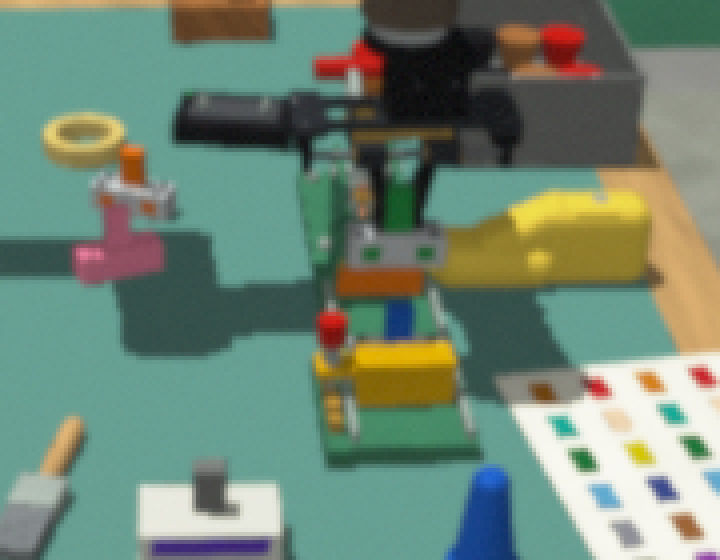

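```bash
python3 - <<'E'
from h import *
for n in["w7","w8","w2"]:
    W=np.load(n+".npz")["W"]
    for y0,y1 in((-160,-131),(-129,-112),(-110,-60)):
        m=(W[...,1]>y0)&(W[...,1]<y1)&(abs(W[...,0]-627)<70)
        r=W[m&(W[...,2]>28.3)&(W[...,2]<31.5)][:,0]; b=W[m&(W[...,2]>47)&(W[...,2]<53)][:,0]
        f=W[m&(W[...,2]>17)&(W[...,2]<22)][:,0]
        lo=r[(r<600)];hi=r[r>650]
        P=lambda a,q: np.round(np.percentile(a,q),1) if len(a) else None
        print(n,y0,"lowrail",P(lo,[5,90,97,100]),"hirail",P(hi,[0,3,10,95]),"blue",P(b,[1,99]),"bedtop",P(f,[1,99]))
E
```

```text
w7 -160 lowrail [559.7 581.  581.8 582.3] hirail [672.9 673.1 673.4 678.8] blue [585.6 668.1] bedtop [557.4 683.3]
w7 -129 lowrail [565.8 581.3 581.7 581.9] hirail [672.7 672.8 673.1 678.5] blue None bedtop [559.7 682.1]
w7 -110 lowrail [576.3 581.1 581.4 581.9] hirail [672.3 672.6 672.7 678.3] blue None bedtop [572.6 681.9]
w8 -160 lowrail [559.8 580.8 581.6 582.1] hirail [672.9 673.1 673.4 678.8] blue [585.7 668. ] bedtop [557.4 683.4]
w8 -129 lowrail [563.3 581.2 581.7 581.8] hirail [672.8 672.8 673.1 678.5] blue None bedtop [559.6 682.1]
w8 -110 lowrail [576.4 581.1 581.4 581.5] hirail [672.3 672.5 672.8 678.3] blue None bedtop [572.6 681.9]
w2 -160 lowrail [560.4 580.9 581.8 582. ] hirail [672.9 673.6 673.7 679. ] blue None bedtop [560.4 682.3]
w2 -129 lowrail [566.9 581.7 581.8 581.9] hirail [672.6 672.7 672.9 678.1] blue None bedtop [560.4 682. ]
w2 -110 lowrail [575.6 580.8 581.7 581.8] hirail [672.6 672.7 672.8 678.1] blue None bedtop [572.8 682. ]
```

>>> jog_arm(steps=[10,0,0,0,0,0,0,10,0,0,0,0,0,0,10,0,0,0,0,0,0,10,0,0,0,0,0,0,10,0,0,0,0,0,0])

```text
time: 15.85
ee_pos: [626.7, -109.9, 147.2]
tool_rot: [0.711, -0.703, -0.0, 0.0]
wrist_force: [-0.0, -0.5, -1.9]
gripper_width: 23.5
grasp_force: 29.9
```

```bash
python3 - <<'E'
from look import *
p,W=look("w9",[])
b=(abs(W[...,0]-627)<55)&(W[...,1]>-175)&(W[...,1]<-100)
q=W[b&(W[...,2]>100)&(W[...,2]<150)&(W[...,1]<-115)];print("held x",np.percentile(q[:,0],[1,99]).round(1),"ymin",np.percentile(q[:,1],[1,10]).round(1))
f=q[q[:,1]<-123];print("face z",np.percentile(f[:,2],[0,1,99,100]).round(1))
print(env.get_obs()["ee_pos"])
E
```

```text
knob (array([ 572.7, -158.3]), array([76.1, 25.1]), 73.2, 1912, array([ 567.9, -180.4,   99.3]))
stop (array([ 629.8, -181.5]), array([79.9, 33.9]), 1.0, 6129, array([ 629.7, -181.8,   63.3]))
pad (array([624.9, -13.7]), array([50.9, 10. ]), 0.9, 658, array([625. , -14. ,  48.1]))
held x [585.3 666.4] ymin [-126.2 -125.9]
face z [100.1 113.  143.  144.3]
[ 626.75273338 -109.96720405  147.4034499 ]
```

>>> jog_arm(steps=[10,0,-0.03,0.7,0,0,0,10,0,-0.03,1.4,0,0,0,10,0,-0.03,2,0,0,0,10,0,-0.03,2.4,0,0,0,10,0,-0.03,2.6,0,0,0,10,0,-0.03,2.6,0,0,0,10,0,-0.03,2.6,0,0,0])

```text
time: 16.48
ee_pos: [628.3, -110.0, 70.3]
tool_rot: [0.711, -0.703, 0.0, -0.0]
wrist_force: [-0.2, 0.6, -2.1]
gripper_width: 24.0
grasp_force: 29.9
```

>>> jog_arm(steps=[10,0,0.02,0.1,0,0,0,10,0,0.02,0.2,0,0,0,10,0,0.02,0.3,0,0,0,10,0,0.02,0.4,0,0,0,10,0,0.02,0.4,0,0,0])

```text
time: 16.9
ee_pos: [626.7, -109.9, 57.2]
tool_rot: [0.711, -0.703, -0.0, 0.0]
wrist_force: [-0.5, -1.0, -2.0]
gripper_width: 23.6
grasp_force: 29.9
```

>>> jog_arm(steps=[10,0,0,0.06,0,0,0,10,0,0,0.06,0,0,0,60,0,0,0.06,0,0,0,60,0,0,0.06,0,0,0,60,0,0,0.06,0,0,0,60,0,0,-1.2,0,0,0,60,0,0,-2.5,0,0,0,60,-0.3,1.3,-2.5,0,0,0.5,60,-1,2.6,-2.5,0,0,1.5,60,-2,3.6,-2.5,0,0,2.5,60,-10.56,6.43,-2,0,0,3.92,60,-10.56,6.43,-2,0,0,3.92,60,-10.56,6.43,-2,0,0,3.92,60,-10.56,6.43,-2,0,0,3.92,60,-10.56,6.43,-2,0,0,3.92,60,-10.56,6.43,-2,0,0,3.92,60,-10.56,6.43,-2,0,0,3.92,60,-10.56,6.43,-2,0,0,3.92,60,-10.56,6.43,-2,0,0,3.92,60,-10.56,6.43,-2,0,0,3.92])

```text
time: 18.57
ee_pos: [430.8, 204.8, 118.2]
tool_rot: [-0.553, 0.833, 0.0, 0.0]
wrist_force: [0.3, -0.6, 0.4]
gripper_width: 52.6
grasp_force: 0.0
```

```bash
python3 - <<'E'
from look import *
p,W=look("w10",[("orange",430,205)])
print(env.get_obs()["ee_pos"],relrot(157.1))
E
```

```text
knob None
stop None
pad None
orange (array([394.1, 199.8]), array([24.4, 15.6]), 156.9, 1061, array([394.3, 198.9,  68.6])) (array([398.7, 198.2]), array([74.7, 32.2]), 157.2, 2906, array([405.1, 193.3,  29.4]))
[430.98515258 204.21529392 118.1037135 ] (np.float64(-0.006), np.float64(157.06), np.float64(0.02), np.float64(-1.184591380842214))
```

```bash
python3 - <<'E'
from look import *
z=np.load("w10.npz");W=z["W"];p=z["p"]
b=(abs(W[...,0]-394)<60)&(abs(W[...,1]-200)<60)
m=b&(W[...,2]>60)&(W[...,2]<80);print(rect(W,b,60,80),rect(W,b,25,35),"rgb",np.median(p[m],0))
pos=rect(W,b,25,35)[0];print(rel([*pos,35]),relrot(157))
E
```

```text
(array([394.1, 199.8]), array([24.4, 15.6]), 156.9, 1061, array([394.3, 198.9,  68.6])) (array([394.2, 200.1]), array([84.4, 32.2]), 157.2, 3845, array([394.6, 197.4,  29.5])) rgb [147.  65.  11.]
[0.605 1.076 2.77 ] (np.float64(0.011), np.float64(157.06), np.float64(0.02), np.float64(-1.184591380842214))
```

The orange mould was knocked about 37 mm aside. Its colour and size confirm it is the right one, so I'm going to its new position.

>>> jog_arm(steps=[60,0.605,1.076,0,0,0,0,60,0.605,1.076,0,0,0,0,60,0.605,1.076,0,0,0,0,60,0.605,1.076,1.4,0,0,0,60,0.605,1.076,2.75,0,0,0,60,0.605,1.076,2.75,0,0,0,60,0.605,1.076,2.75,0,0,0,10,0.605,1.076,2.75,0,0,0,10,0.605,1.076,2.75,0,0,0,10,0.605,1.076,2.75,0,0,0,10,0.605,1.076,2.75,0,0,0,10,0.605,1.076,2.75,0,0,0,10,0.605,1.076,2.75,0,0,0,10,0.605,1.076,2.75,0,0,0])

```text
time: 19.78
ee_pos: [394.2, 200.7, 35.9]
tool_rot: [-0.553, 0.833, -0.0, 0.0]
wrist_force: [-0.5, -0.6, 5.4]
gripper_width: 23.4
grasp_force: 30.0
```

```bash
python3 - <<'E'
from h import *
print(env.get_obs()["ee_pos"],relrot(.65), rel([450,40,150]),rel([626.9,-74.5,150]))
E
```

```text
[394.18199361 200.65992003  35.91613631] (np.float64(-3.922), np.float64(157.12), np.float64(0.04), np.float64(-1.2403929999240724)) [ 4.208 -3.798 -3.803] [  5.432 -10.715  -3.801]
```

>>> jog_arm(steps=[10,0,0,-1.2,0,0,0,10,0,0,-2.5,0,0,0,10,0,0,-3.8,0,0,0,10,1,-0.9,-3.8,0,0,-0.6,10,2,-1.8,-3.8,0,0,-1.2,10,3,-2.7,-3.8,0,0,-1.8,10,4.2,-3.8,-3.8,0,0,-2.4,10,4.45,-5.2,-3.8,0,0,-3,10,4.7,-6.6,-3.8,0,0,-3.5,10,4.95,-8,-3.8,0,0,-3.92,10,5.2,-9.4,-3.8,0,0,-3.92,10,5.44,-10.7,-3.8,0,0,-3.92,10,5.44,-10.7,-3.8,0,0,-3.92,10,5.44,-10.7,-3.8,0,0,-3.92,10,5.44,-10.7,-3.8,0,0,-3.92,10,5.44,-10.7,-3.8,0,0,-3.92,10,5.44,-10.7,-3.8,0,0,-3.92])

```text
time: 21.2
ee_pos: [625.0, -73.7, 149.3]
tool_rot: [0.711, -0.703, -0.0, 0.0]
wrist_force: [0.4, -0.1, -2.2]
gripper_width: 23.4
grasp_force: 30.0
```

```bash
cat > held.py <<'E'
from look import *
def held(name,y):
    p,W=look(name,[])
    b=(abs(W[...,0]-627)<55)&(W[...,1]>y-30)&(W[...,1]<y+10)
    q=W[b&(W[...,2]>100)&(W[...,2]<150)&(W[...,1]<y-5)];print("held x",np.percentile(q[:,0],[1,99]).round(1),"ymin",np.percentile(q[:,1],[1,10]).round(1))
    f=q[q[:,1]<y-13];print("face z",np.percentile(f[:,2],[0,1,99,100]).round(1))
    print(env.get_obs()["ee_pos"],relrot(.65))
    for y0,y1 in((-162,-127.5),(-127.5,-93)):
        b=(abs(W[...,0]-627)<55)&(W[...,1]>y0)&(W[...,1]<y1);print("placed",rect(W,b,46,53))
E
python3 -c "
from held import *
held('w11',-75)"
```

```text
knob (array([ 565.4, -182.2]), array([25.4, 25.2]), 83.9, 2120, array([ 566.9, -181.4,   98.4]))
stop (array([ 629.8, -181.7]), array([79.9, 34. ]), 0.7, 6862, array([ 629.6, -181.8,   63.3]))
pad None
held x [583.9 665. ] ymin [-90.4 -90. ]
face z [113.5 114.3 143.5 144.6]
[625.21730673 -73.71529897 149.65139579] (np.float64(0.008), np.float64(-179.3), np.float64(0.02), np.float64(-0.12681148822557275))
placed (array([ 626.8, -145.4]), array([84.5, 31.2]), 0.6, 4320, array([ 626.8, -145.7,   49.5]))
placed (array([ 626.1, -109.8]), array([84. , 31.6]), 0.6, 3719, array([ 626.1, -111.7,   49.5]))
```

>>> jog_arm(steps=[10,0.02,-0.08,0.7,0,0,0,10,0.02,-0.08,1.4,0,0,0,10,0.02,-0.08,2,0,0,0,10,0.02,-0.08,2.4,0,0,0,10,0.02,-0.08,2.6,0,0,0,10,0.02,-0.08,2.6,0,0,0,10,0.02,-0.08,2.6,0,0,0])

```text
time: 21.83
ee_pos: [629.1, -75.0, 72.1]
tool_rot: [0.711, -0.703, 0.001, -0.0]
wrist_force: [0.2, -0.4, -2.6]
gripper_width: 23.9
grasp_force: 30.0
```

>>> jog_arm(steps=[10,0,0.05,0.1,0,0,0,10,0,0.05,0.2,0,0,0,10,0,0.05,0.3,0,0,0,10,0,0.05,0.42,0,0,0,10,0,0.05,0.5,0,0,0,10,0,0.05,0.52,0,0,0,10,0,0.05,0.52,0,0,0])

```text
time: 22.42
ee_pos: [627.1, -75.3, 56.0]
tool_rot: [0.711, -0.703, 0.0, 0.0]
wrist_force: [-1.1, 0.4, 0.9]
gripper_width: 23.7
grasp_force: 30.0
```

>>> jog_arm(steps=[10,0,0,0,0,0,0,60,0,0,0,0,0,0,60,0,0,0,0,0,0,60,0,0,0,0,0,0,60,0,0,-1.2,0,0,0,60,0,0,-2.5,0,0,0,60,0,0,-3.8,0,0,0,60,-2.2,0,-5.8,0,0,0,60,-2.2,0,-5.8,0,0,0,60,-2.2,0,-5.8,0,0,0,60,-2.2,0,-5.8,0,0,0])

```text
time: 23.33
ee_pos: [627.8, -7.3, 232.9]
tool_rot: [0.712, -0.702, 0.002, -0.003]
wrist_force: [0.4, -0.3, 0.1]
gripper_width: 52.1
grasp_force: 0.0
```

```bash
python3 - <<'E'
from look import *
p,W=look("w12",[])
for y0,y1 in((-162,-127.5),(-127.5,-92),(-92,-55)):
    b=(abs(W[...,0]-627)<55)&(W[...,1]>y0)&(W[...,1]<y1);print("placed",rect(W,b,46,53),rect(W,b,80,95))
print(env.get_obs()["ee_pos"])
E
```

```text
knob None
stop (array([ 629.8, -168.6]), array([79.7,  8.5]), 0.6, 1135, array([ 629.5, -168.3,   62.9]))
pad (array([625.5, -13.3]), array([78.8, 10.5]), 0.6, 816, array([626.3, -13.6,  48.2]))
placed (array([ 627. , -145.1]), array([84.3, 31.8]), 0.9, 2815, array([ 626.9, -143.8,   49.5])) (array([ 626.7, -145. ]), array([23.4, 15.8]), 0.6, 712, array([ 626.8, -144.5,   88.9]))
placed (array([ 626.2, -109.8]), array([84. , 31.5]), 0.7, 2662, array([ 626.2, -109.3,   49.5])) (array([ 626.2, -109.4]), array([23.8, 15.6]), 0.9, 621, array([ 626.2, -109.3,   89.1]))
placed (array([626.4, -75.4]), array([84.3, 30.4]), 0.8, 2452, array([626.4, -75.8,  49.5])) (array([626.1, -75.1]), array([23.6, 15.5]), 0.8, 555, array([626.3, -75.3,  89.2]))
[626.55782082  -8.42705763 230.45460361]
```

View pics/w12.png

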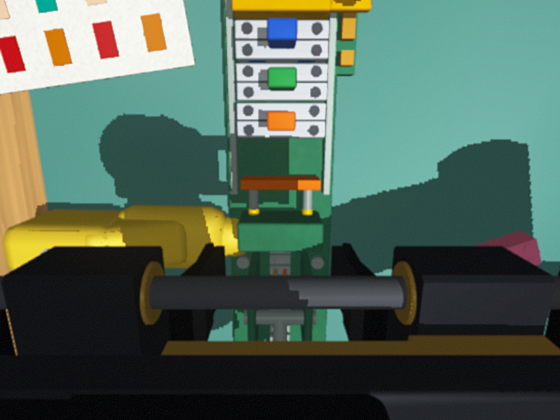

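All three moulds stand square between stop and pad (tabs at 282,30 / 282,78 / 282,122 px), and the yellow rings show in front of the jaw. Next is the lever.

>>> jog_arm(steps=[0,-10.6,0,0,0,0,0,0,-10.6,0,0,0,0,0,0,-10.6,0,0,0,0,0,0,-10.6,0,0,0,0,0,0,-10.6,0,0,0,0,0,0,-10.6,0,0,0,0,0,0,-10.6,0,0,0,0,0,0,-10.6,0,0,0,0,0,0,-10.6,0,0,0,0,0,0,-10.6,0,0,0,0,0,0,-10.6,0,0,0,0,0])

```text
time: 24.3
ee_pos: [622.8, 307.2, 227.8]
tool_rot: [0.711, -0.704, -0.0, 0.002]
wrist_force: [0.3, -0.1, 0.6]
gripper_width: 0.6
grasp_force: 0.0
```

```bash
python3 - <<'E'
from look import *
p,d,c=cap("wrist");save("w13",p);W=cloud(d,c);np.savez("w13.npz",p=p,W=W);H=hsv(p)
red=((H[...,0]<6)|(H[...,0]>174))&(H[...,1]>150)&(abs(W[...,0]-625)<80)&(abs(W[...,1]-240)<60)
print(rect(W,red,100,160),rect(W,red,138,160))
for y0,y1 in((-162,-127.5),(-127.5,-92),(-92,-55)):
    pass
o=env.get_obs();print(o["ee_pos"],o["joints"])
r=rect(W,red,100,160)[0];print(rel([r[0],r[1],160]))
E
```

```text
(array([622.6, 255.4]), array([79.1, 22.4]), 0.5, 3632, array([623.2, 255. , 141.9])) (array([622.6, 255.6]), array([79.1, 21.5]), 0.5, 3359, array([623. , 255.2, 142.3]))
[622.9846752  306.85647719 228.46549325] [ 6.89869154e-01  5.03190931e-01  2.13339529e-01  9.00684704e-06
 -1.28353146e+00 -6.80762456e-01]
[1.711 0.024 2.285]
```

>>> jog_arm(steps=[0,1.62,0.02,1.2,0,0,0,0,1.62,0.02,2.3,0,0,0,0,1.62,0.02,2.6,0,0,0,0,1.62,0.02,3.1,0,0,0,0,1.62,0.02,3.6,0,0,0,0,1.62,0.02,4.1,0,0,0,0,1.62,0.02,4.6,0,0,0,0,1.62,0.02,5,0,0,0,0,1.62,0.02,5.3,0,0,0,0,1.62,0.02,5.4,0,0,0,0,1.62,0.02,5.4,0,0,0])

```text
time: 25.27
ee_pos: [624.0, 258.7, 68.1]
tool_rot: [0.711, -0.704, 0.001, -0.0]
wrist_force: [2.1, -2.9, 5.8]
gripper_width: 0.7
grasp_force: 2.6
```

>>> jog_arm(steps=[0,0,0,0.07,0,0,0,0,0,0,0.12,0,0,0,0,0,0,0.12,0,0,0])

```text
time: 25.52
ee_pos: [624.0, 258.7, 67.0]
tool_rot: [0.711, -0.703, 0.001, -0.0]
wrist_force: [-0.1, -3.7, 10.4]
gripper_width: 0.0
grasp_force: 5.1
```

>>> jog_arm(steps=[0,0,0,-0.6,0,0,0,0,0,0,-1.4,0,0,0,0,0,0,-2.4,0,0,0,0,0,0,-3.1,0,0,0,0,0,0,-3.1,0,0,0,0,0,0,-3.1,0,0,0,0,0,0,-3.1,0,0,0])

```text
time: 26.1
ee_pos: [621.5, 259.5, 155.8]
tool_rot: [0.711, -0.704, -0.001, 0.001]
wrist_force: [-0.0, 0.6, -0.0]
gripper_width: 0.7
grasp_force: 0.0
```

```bash
cat > jaw.py <<'E'
from h import *
def jaw(name):
    W=None
    for n in("wrist","scene"):
        p,d,c=cap(n);W=cloud(d,c);H=hsv(p);np.savez(name+n+".npz",p=p,W=W);save(name+n,p)
        ora=(H[...,0]>4)&(H[...,0]<16)&(H[...,1]>150)&(W[...,1]>-58)&(W[...,1]<20)&(abs(W[...,0]-625)<46)
        print(n,"pad",rect(W,ora,40,54))
        print(n,"jawtop",rect(W,(abs(W[...,0]-625)<46)&(W[...,1]>-80)&(W[...,1]<140),62,110))
        red=((H[...,0]<6)|(H[...,0]>174))&(H[...,1]>150)&(abs(W[...,0]-625)<80)&(abs(W[...,1]-240)<60)
        print(n,"handle",rect(W,red,40,160))
    print(env.get_obs()["ee_pos"])
E
python3 -c "
from jaw import *
jaw('j1')
z=np.load('scene0.npz');W=z['W'];H=hsv(z['p'])
print('ref',rect(W,(H[...,0]>4)&(H[...,0]<16)&(H[...,1]>150)&(W[...,1]>-58)&(W[...,1]<20)&(abs(W[...,0]-625)<46),40,54),rect(W,(abs(W[...,0]-625)<46)&(W[...,1]>-80)&(W[...,1]<140),62,110))"
```

```text
wrist pad None
wrist jawtop (array([624.4, 127.8]), array([62.1, 24.6]), 0.2, 1853, array([624.4, 132.2,  95. ]))
wrist handle (array([622.9, 248.6]), array([78.7, 10. ]), 0.3, 3309, array([623.1, 248.1, 140.7]))
scene pad (array([631. , -24.6]), array([75.5, 14.8]), 1.9, 94, array([630.4, -24. ,  47.5]))
scene jawtop (array([627.5,  28.9]), array([214.9,  83.5]), 95.1, 513, array([632.1,  31.5,  76.4]))
scene handle (array([626.5, 260. ]), array([76.1, 20. ]), 1.9, 204, array([628.4, 262.3, 141.2]))
[621.6602644  259.48107661 155.15227099]
ref (array([629.8, -11.1]), array([75.8, 14.4]), 1.8, 95, array([631.1, -10.3,  47.6])) (array([630.9,  79.9]), array([121.5,  84.6]), 85.6, 652, array([628.9,  80.4,  81.6]))
```

>>> jog_arm(steps=[0,0,0,0.6,0,0,0,0,0,0,1.1,0,0,0,0,0,0,1.6,0,0,0,0,0,0,2.1,0,0,0,0,0,0,2.6,0,0,0,0,0,0,2.9,0,0,0,0,0,0,3.1,0,0,0,0,0,0,3.1,0,0,0,0,0,0,3.1,0,0,0,0,0,0,3.1,0,0,0,0,0,0,2.5,0,0,0,0,0,0,1.7,0,0,0,0,0,0,0.7,0,0,0,0,0,0,0,0,0,0,0,0,0,0,0,0,0,0,0,0,0,0,0,0,0,0,0,0,0,0,0])

```text
time: 27.62
ee_pos: [621.7, 259.5, 155.4]
tool_rot: [0.711, -0.703, -0.001, 0.002]
wrist_force: [0.2, 0.4, -0.9]
gripper_width: 0.6
grasp_force: 0.0
```

```bash
python3 -c "
from jaw import *
jaw('j2')"
```

```text
wrist pad None
wrist jawtop (array([624.5, 128.6]), array([62.3, 22.8]), 0.3, 1852, array([624.5, 132.3,  95.1]))
wrist handle (array([623. , 248.5]), array([78.6,  9.8]), 0.5, 3289, array([623.1, 248. , 140.5]))
scene pad (array([629.6, -37.2]), array([76.1, 14.1]), 1.9, 94, array([630.8, -35.9,  47.3]))
scene jawtop (array([626.7,  28.6]), array([215.3,  83.2]), 93.8, 511, array([632.2,  25.8,  76.3]))
scene handle (array([626.5, 259.9]), array([77.8, 21.6]), 0.0, 203, array([628.7, 262.3, 141.3]))
[621.74910692 259.45949933 154.89381374]
```

>>> jog_arm(steps=[0,0,0,0.6,0,0,0,0,0,0,1.1,0,0,0,0,0,0,1.6,0,0,0,0,0,0,2.1,0,0,0,0,0,0,2.6,0,0,0,0,0,0,2.9,0,0,0,0,0,0,3.1,0,0,0,0,0,0,3.1,0,0,0,0,0,0,3.1,0,0,0,0,0,0,3.1,0,0,0,0,0,0,2.5,0,0,0,0,0,0,1.7,0,0,0,0,0,0,0.7,0,0,0,0,0,0,0,0,0,0,0,0,0,0,0,0,0,0,0,0,0,0,0,0,0,0,0,0,0,0,0])

```text
time: 29.13
ee_pos: [621.7, 259.5, 155.4]
tool_rot: [0.711, -0.703, -0.001, 0.002]
wrist_force: [0.2, 0.4, -0.6]
gripper_width: 0.4
grasp_force: 0.0
```

```bash
sed -i 's/>-58/>-75/' jaw.py; python3 -c "
from jaw import *
jaw('j3')"
```

```text
wrist pad None
wrist jawtop (array([624.4, 128.3]), array([62.2, 23.4]), 0.0, 1832, array([624.4, 132.3,  95.1]))
wrist handle (array([622.9, 248.4]), array([78.7, 10.1]), 0.3, 3286, array([623. , 248. , 140.5]))
scene pad (array([628.8, -47.7]), array([74.6, 15.7]), 177.3, 85, array([630. , -47.4,  47.8]))
scene jawtop (array([625.7,  28.1]), array([216.8,  84.7]), 94.5, 511, array([632.1,  17.9,  75.9]))
scene handle (array([626.9, 260.7]), array([76.3, 22.1]), 0.9, 203, array([629.1, 262.2, 141.4]))
[621.76036196 259.45706628 154.90253479]
```

>>> jog_arm(steps=[0,0,0,0.6,0,0,0,0,0,0,1.1,0,0,0,0,0,0,1.6,0,0,0,0,0,0,2.1,0,0,0,0,0,0,2.6,0,0,0,0,0,0,2.9,0,0,0,0,0,0,3.1,0,0,0,0,0,0,3.1,0,0,0,0,0,0,3.1,0,0,0,0,0,0,3.1,0,0,0,0,0,0,2.5,0,0,0,0,0,0,1.7,0,0,0,0,0,0,0.7,0,0,0,0,0,0,0,0,0,0,0,0,0,0,0,0,0,0,0,0,0,0,0,0,0,0,0,0,0,0,0])

```text
time: 30.65
ee_pos: [621.7, 259.5, 155.3]
tool_rot: [0.711, -0.703, -0.001, 0.002]
wrist_force: [-0.3, -0.0, -0.6]
gripper_width: 0.7
grasp_force: 0.0
```

```bash
python3 -c "
from jaw import *
jaw('j4')
a=[]
for k in ('scene0','j1scene','j2scene','j3scene','j4scene'):
    z=np.load(k+'.npz');W=z['W'];m=(abs(W[...,0]-625)<40)&(W[...,1]>-80)&(W[...,1]<60)&(W[...,2]>60)&(W[...,2]<78)
    H=hsv(z['p']);g=m&(H[...,0]>45)&(H[...,0]<85)
    q=W[g];print(k,len(q),np.percentile(q[:,1],[1,5,10]).round(1),q[:,2].mean())
"
```

```text
wrist pad None
wrist jawtop (array([624.5, 128.5]), array([62.1, 23.6]), 0.6, 1830, array([624.4, 132.3,  95.1]))
wrist handle (array([622.9, 248.5]), array([78.9,  9.9]), 0.6, 3298, array([623. , 248. , 140.5]))
scene pad (array([629.7, -58.2]), array([75.4, 11.8]), 180.0, 71, array([631.4, -58.5,  47.6]))
scene jawtop (array([627.9,  29.1]), array([218.1,  83.6]), 90.2, 476, array([632. ,  16.2,  76.1]))
scene handle (array([626.1, 260.3]), array([76.9, 21.7]), 1.5, 203, array([628.4, 262.3, 141.4]))
[621.78591432 259.45141865 154.84291916]
scene0 247 [22.7 24.2 25.8] 69.31540948525416
j1scene 255 [ 9.1 11.7 13.6] 69.48785149905045
j2scene 260 [-3.9 -1.5  1.7] 69.3741839363033
j3scene 257 [-16.4 -13.3 -11.2] 69.01567127138132
j4scene 254 [-27.4 -25.3 -22.6] 69.14225066747706
```

>>> jog_arm(steps=[0,0,0,0.6,0,0,0,0,0,0,1.1,0,0,0,0,0,0,1.6,0,0,0,0,0,0,2.1,0,0,0,0,0,0,2.6,0,0,0,0,0,0,2.9,0,0,0,0,0,0,3.1,0,0,0,0,0,0,3.1,0,0,0,0,0,0,3.1,0,0,0,0,0,0,3.1,0,0,0,0,0,0,2.5,0,0,0,0,0,0,1.7,0,0,0,0,0,0,0.7,0,0,0,0,0,0,0,0,0,0,0,0,0,0,-2,0,0,0,0,0,0,-2,0,0,0,0,0,0,-2,0,0,0])

```text
invalid input at $.steps: expected a multiple of 7 numbers
```

>>> jog_arm(steps=[0,0,0,0.6,0,0,0,0,0,0,1.1,0,0,0,0,0,0,1.6,0,0,0,0,0,0,2.1,0,0,0,0,0,0,2.6,0,0,0,0,0,0,2.9,0,0,0,0,0,0,3.1,0,0,0,0,0,0,3.1,0,0,0,0,0,0,3.1,0,0,0,0,0,0,3.1,0,0,0,0,0,0,2.5,0,0,0,0,0,0,1.7,0,0,0,0,0,0,0.7,0,0,0,0,0,0,0,0,0,0,0,0,0,-2,0,0,0,0,0,0,-2,0,0,0,0,0,0,-2,0,0,0])

```text
time: 32.17
ee_pos: [625.1, 261.0, 222.3]
tool_rot: [0.711, -0.703, 0.002, -0.004]
wrist_force: [0.2, 0.4, -0.2]
gripper_width: 0.5
grasp_force: 0.0
```

>>> jog_arm(steps=[60,8.8,0,-0.3,0,0,0,60,8.8,0,-0.3,0,0,0,60,8.8,0,-0.3,0,0,0,60,8.8,0,-0.3,0,0,0,60,8.8,0,-0.3,0,0,0,60,8.8,0,-0.3,0,0,0,60,8.8,0,-0.3,0,0,0,60,8.8,0,-0.3,0,0,0,60,8.8,0,-0.3,0,0,0,60,8.8,0,-0.3,0,0,0])

```text
time: 33.0
ee_pos: [625.5, -3.0, 224.9]
tool_rot: [0.711, -0.703, -0.001, 0.001]
wrist_force: [-0.4, 0.6, -0.3]
gripper_width: 50.8
grasp_force: 0.0
```

```bash
python3 - <<'E'
from jaw import *
jaw("j5")
p=cv2.imread("pics/j5wrist.png");cv2.imwrite("pics/j5c.png",cv2.resize(p[0:270,190:390],(592,600)*1 if 0 else (444,600),interpolation=cv2.INTER_CUBIC))
for n in("w12","j5wrist"):
    W=np.load(n+".npz")["W"];m=(abs(W[...,0]-624)<36)
    q=W[m&(W[...,2]>64)&(W[...,2]<80)&(W[...,1]>-80)&(W[...,1]<60)];print(n,"jaw front",len(q),np.percentile(q[:,1],[1,5,50]).round(1))
    for y0,y1 in((-165,-132),(-131,-100),(-99,-68)):
        print(rect(W,m&(W[...,1]>y0)&(W[...,1]<y1),80,95))
E
```

```text
wrist pad (array([627. , -64.6]), array([79.4,  9.4]), 0.6, 746, array([631. , -65.1,  48.3]))
wrist jawtop (array([627.4,  30. ]), array([219.6,  83.7]), 88.6, 5103, array([625.7,  24.4,  78.7]))
wrist handle None
scene pad (array([629.6, -60.1]), array([76.1, 13. ]), 2.7, 66, array([631.5, -61.4,  47.9]))
scene jawtop (array([628. ,  30.1]), array([220. ,  84.2]), 90.3, 716, array([629. ,  47.8,  81.1]))
scene handle (array([626.5, 259.4]), array([76.7, 21.7]), 0.9, 240, array([628.5, 261. , 141.4]))
[625.65294744  -2.39471061 225.3829059 ]
w12 jaw front 2215 [19.5 20.1 32.8]
(array([ 626.7, -145. ]), array([23.4, 15.8]), 0.6, 712, array([ 626.8, -144.5,   88.9]))
(array([ 626.2, -109.4]), array([23.8, 15.6]), 0.9, 621, array([ 626.2, -109.3,   89.1]))
(array([626.2, -75.5]), array([23.6, 14.6]), 0.8, 534, array([626.4, -75.6,  89.2]))
j5wrist jaw front 2620 [-38.5 -37.5 -24.3]
(array([ 626.9, -149.7]), array([23.8, 16.1]), 0.9, 804, array([ 626.9, -149.1,   88.7]))
(array([ 626.2, -118. ]), array([23.7, 15.9]), 0.4, 696, array([ 626.2, -117.6,   88.9]))
(array([626.3, -86.3]), array([23.6, 15.5]), 0.6, 617, array([626.3, -86.2,  89.2]))
```

View pics/j5c.png

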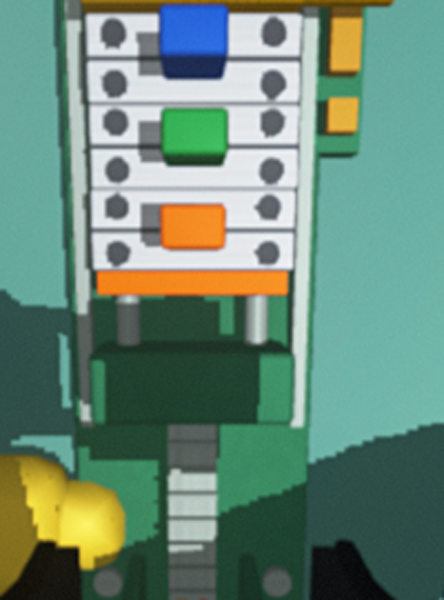

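```bash
python3 - <<'E'
from h import *
for n in("w12","j5wrist"):
    z=np.load(n+".npz");W=z["W"];H=hsv(z["p"])
    m=(abs(W[...,0]-625)<34)&(W[...,1]>-75)&(W[...,1]<60)
    hh,e=np.histogram(W[m][:,2],bins=np.arange(15,100,3));print(n,dict(zip(e[:-1],hh)))
    # profile: front face points (z 30..70) y
    for zl,zh in((34,44),(44,54),(54,60),(60,64),(64,68),(68,72)):
        q=W[m&(W[...,2]>zl)&(W[...,2]<zh)];a=np.histogram(q[:,1],bins=np.arange(-75,60,3));k=np.argsort(a[0])[-4:];print(zl,len(q),[(int(a[1][i]),int(a[0][i])) for i in sorted(k)])
    y=m&(H[...,0]>18)&(H[...,0]<32)&(H[...,1]>130);print("yellow",y.sum(),W[y].mean(0) if y.any() else 0)
for n in("scene0","j1scene","j2scene","j3scene","j4scene","j5scene"):
    z=np.load(n+".npz");W=z["W"];H=hsv(z["p"])
    m=(abs(W[...,0]-625)<40)&(W[...,1]>-80)&(W[...,1]<75)&(W[...,2]>58)&(W[...,2]<100)&(H[...,0]>45)&(H[...,0]<85)
    q=W[m];top=q[q[:,2]>np.percentile(q[:,2],60)-3];print(n,np.percentile(q[:,1],[1,2,5,10,20,30]).round(1),len(q))
E
```

```text
w12 {np.int64(15): np.int64(147), np.int64(18): np.int64(3212), np.int64(21): np.int64(72), np.int64(24): np.int64(17), np.int64(27): np.int64(97), np.int64(30): np.int64(47), np.int64(33): np.int64(95), np.int64(36): np.int64(105), np.int64(39): np.int64(462), np.int64(42): np.int64(127), np.int64(45): np.int64(342), np.int64(48): np.int64(1355), np.int64(51): np.int64(92), np.int64(54): np.int64(49), np.int64(57): np.int64(62), np.int64(60): np.int64(69), np.int64(63): np.int64(69), np.int64(66): np.int64(191), np.int64(69): np.int64(1831), np.int64(72): np.int64(8), np.int64(75): np.int64(0), np.int64(78): np.int64(0), np.int64(81): np.int64(0), np.int64(84): np.int64(6), np.int64(87): np.int64(233), np.int64(90): np.int64(33), np.int64(93): np.int64(0), np.int64(96): np.int64(0)}
34 750 [(-21, 90), (12, 57), (15, 62), (18, 177)]
44 1806 [(-66, 214), (-63, 228), (-18, 225), (-15, 207)]
54 111 [(18, 111), (48, 0), (51, 0), (54, 0)]
60 84 [(18, 84), (48, 0), (51, 0), (54, 0)]
64 105 [(18, 101), (21, 3), (48, 1), (51, 0)]
68 1971 [(21, 233), (27, 212), (33, 205), (36, 203)]
yellow 60
[... 774 characters left out ...]
int64(0), np.int64(93): np.int64(0), np.int64(96): np.int64(0)}
34 1404 [(-54, 65), (-48, 66), (-3, 67), (0, 65)]
44 1625 [(-75, 253), (-72, 249), (-69, 235), (-66, 245)]
54 64 [(-42, 5), (-39, 59), (51, 0), (54, 0)]
60 66 [(-42, 2), (-39, 64), (51, 0), (54, 0)]
64 58 [(-39, 41), (-24, 1), (-12, 9), (-9, 5)]
68 2401 [(-36, 256), (-30, 253), (-27, 249), (-15, 248)]
yellow 5862 [621.72290154 -29.43186075 317.5072525 ]
scene0 [22.8 23.1 24.7 26.6 30.9 34.3] 281
j1scene [ 9.3 10.2 12.2 14.2 18.3 22.2] 298
j2scene [-3.8 -3.  -0.6  2.2  6.2 10.5] 300
j3scene [-16.1 -14.7 -13.  -10.6  -5.9  -2.1] 300
j4scene [-27.3 -26.6 -24.6 -21.9 -17.7 -14. ] 289
j5scene [-34.5 -31.9 -30.6 -28.6 -23.5 -20.7] 272
```

>>> jog_arm(steps=[60,-0.1,0,1,0,0,0,60,-0.1,0,2,0,0,0,60,-0.1,0,2.5,0,0,0,60,-0.1,0,2.5,0,0,0,60,-0.1,0,2.5,0,0,0,60,-0.1,0,2.5,0,0,0,60,-0.1,0,2.5,0,0,0,60,-0.1,0,2.5,0,0,0])

```text
time: 33.77
ee_pos: [626.6, -0.4, 152.9]
tool_rot: [0.711, -0.703, 0.001, -0.001]
wrist_force: [0.4, 0.1, 0.9]
gripper_width: 52.5
grasp_force: 0.0
```

```bash
python3 - <<'E'
from h import *
p,d,c=cap("wrist");W=cloud(d,c);np.savez("j6.npz",p=p,W=W);H=hsv(p)
save("j6",p[0:260,190:390].repeat(1,0));im=cv2.imread("pics/j6.png");cv2.imwrite("pics/j6.png",cv2.resize(im,None,fx=2.3,fy=2.3,interpolation=cv2.INTER_CUBIC))
m=(abs(W[...,0]-625)<38)
q=W[m&(W[...,2]>50)&(W[...,2]<66)&(W[...,1]>-55)&(W[...,1]<-20)];print("jaw front",np.percentile(q[:,1],[1,10,50,90]).round(2))
ora=(H[...,0]>4)&(H[...,0]<16)&(H[...,1]>150)&(W[...,1]>-75)&(W[...,1]<-40)
print("pad",rect(W,ora,40,54),rect(W,ora,46,51))
for y0,y1 in((-165,-132),(-131,-100),(-99,-68)): print(rect(W,m&(W[...,1]>y0)&(W[...,1]<y1),80,95))
for x in (607,646):
    r=m&(abs(W[...,0]-x)<3)&(W[...,1]>-62)&(W[...,1]<-33);q=W[r];i=np.argsort(q[:,1]);print([tuple(a) for a in np.c_[q[i][::4,1].round(1),q[i][::4,2].round(0),p[r][i][::4]].astype(int)])
print(env.get_obs()["ee_pos"])
E
```

```text
jaw front [-39.04 -38.9  -38.54 -38.23]
pad (array([626.7, -64.9]), array([79.3,  8.6]), 0.7, 243, array([629. , -64.9,  48.3])) (array([626.7, -64.9]), array([79.3,  8.6]), 0.7, 243, array([629. , -64.9,  48.3]))
None
(array([ 626.3, -117.7]), array([24., 16.]), 0.9, 1278, array([ 626.3, -117.3,   88.9]))
(array([626.5, -85.8]), array([23.9, 15.5]), 0.6, 1096, array([626.5, -85.8,  89. ]))
[(np.int64(-61), np.int64(49), np.int64(255), np.int64(161), np.int64(33)), (np.int64(-61), np.int64(49), np.int64(255), np.int64(159), np.int64(32)), (np.int64(-60), np.int64(49), np.int64(254), np.int64(137), np.int64(28)), (np.int64(-60), np.int64(48), np.int64(254), np.int64(140), np.int64(39)), (np.int64(-58), np.int64(19), np.int64(184), np.int64(99), np.int64(47)), (np.int64(-58), np.int64(19), np.int64(182), np.int64(98), np.int64(46)), (np.int64(-58), np.int64(20), np.int64(72), np.int64(80), np.int64(57)), (np.int64(-58), np.int64(19), np.int64(90), np.int64(150), np.int64(110)), (np.int64(-57), np.int64(20), np.int64(41), np.int64(73), np.int64(58)), (np.int64(-57), np.int64(19), np.int
[... 22672 characters left out ...]
 np.int64(238), np.int64(48), np.int64(51), np.int64(50)), (np.int64(-33), np.int64(239), np.int64(46), np.int64(49), np.int64(49)), (np.int64(-33), np.int64(238), np.int64(44), np.int64(47), np.int64(48)), (np.int64(-33), np.int64(239), np.int64(49), np.int64(50), np.int64(52)), (np.int64(-33), np.int64(239), np.int64(47), np.int64(50), np.int64(51)), (np.int64(-33), np.int64(237), np.int64(43), np.int64(44), np.int64(45)), (np.int64(-33), np.int64(238), np.int64(46), np.int64(47), np.int64(48)), (np.int64(-33), np.int64(239), np.int64(47), np.int64(48), np.int64(51)), (np.int64(-33), np.int64(240), np.int64(50), np.int64(52), np.int64(53))]
[ 6.26390220e+02 -6.06117300e-01  1.52595492e+02]
```

View pics/j6.png

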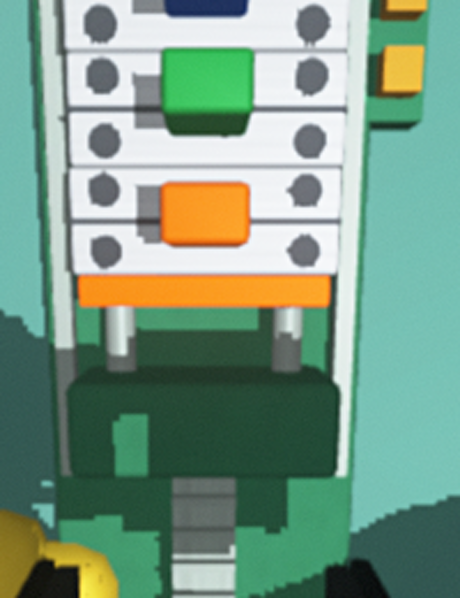

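The yellow rings are gone: both rods run plain grey into the jaw at (120,370) and (287,370) px. I measure the pad about 7–9 mm in, so pumping stops here. Now the lamp.

>>> jog_arm(steps=[70,0,0,-1.2,0,0,0,70,0,0,-2,0,0,0,70,11.85,5.81,-1.2,0,0,0,70,11.85,5.81,-1.2,0,0,0,70,11.85,5.81,-1.2,0,0,0,70,11.85,5.81,-1.2,0,0,0,70,11.85,5.81,-1.2,0,0,0,70,11.85,5.81,-1.2,0,0,0,70,11.85,5.81,-1.2,0,0,0,70,11.85,5.81,-1.2,0,0,0,70,11.85,5.81,-1.2,0,0,0,70,11.85,5.81,-1.2,0,0,0,70,11.85,5.81,-1.2,0,0,0,70,11.85,5.81,-1.2,0,0,0])

```text
time: 34.98
ee_pos: [454.7, -359.4, 187.6]
tool_rot: [0.71, -0.704, 0.0, -0.0]
wrist_force: [-0.5, -0.4, -0.4]
gripper_width: 61.0
grasp_force: 0.0
```

```bash
python3 - <<'E'
from h import *
p,d,c=cap("wrist");save("l1",p);W=cloud(d,c)
b=(abs(W[...,0]-456)<75)&(abs(W[...,1]+360)<60)
print("body",rect(W,b,38,46),"tab",rect(W,b,70,95))
pos=rect(W,b,38,46)
print(env.get_obs()["ee_pos"],rel([*rect(W,b,70,95)[0],45]),relrot(pos[2]))
E
```

```text
body (array([ 455.8, -362. ]), array([110.1,  64.3]), 179.7, 7490, array([ 455.7, -364.2,   41.2])) tab (array([ 455.8, -362.2]), array([26. , 17.8]), 1.1, 807, array([ 455.9, -363.3,   82.1]))
[ 455.28602182 -358.51128197  187.68975438] [ 0.122 -0.011  4.756] (np.float64(0.144), np.float64(-179.44), np.float64(0.06), np.float64(0.39758792338044674))
```

>>> jog_arm(steps=[70,0.11,-0.02,1,0,0,0.14,70,0.11,-0.02,2.2,0,0,0.14,70,0.11,-0.02,3.4,0,0,0.14,70,0.11,-0.02,4.3,0,0,0.14,70,0.11,-0.02,4.7,0,0,0.14,70,0.11,-0.02,4.7,0,0,0.14,70,0.11,-0.02,4.7,0,0,0.14,10,0.11,-0.02,4.7,0,0,0.14,10,0.11,-0.02,4.7,0,0,0.14,10,0.11,-0.02,4.7,0,0,0.14,10,0.11,-0.02,4.7,0,0,0.14,10,0.11,-0.02,4.7,0,0,0.14,10,0.11,-0.02,4.7,0,0,0.14,10,0.11,-0.02,4.7,0,0,0.14])

```text
time: 36.2
ee_pos: [456.1, -361.6, 46.4]
tool_rot: [-0.706, 0.708, -0.0, 0.0]
wrist_force: [0.1, -0.5, 1.4]
gripper_width: 25.9
grasp_force: 30.0
```

```bash
python3 - <<'E'
from h import *
print(env.get_obs()["ee_pos"],relrot(170),rel([440,-100,200]),rel([430,150,200]),rel([506.7,378.2,150]))
E
```

```text
[ 456.12911457 -361.61657263   46.36696761] (np.float64(1.63), np.float64(179.78), np.float64(0.04), np.float64(0.3884360038580612)) [-8.717  0.568 -5.124] [-17.049   0.933  -5.126] [-24.666  -1.594  -3.46 ]
```

>>> jog_arm(steps=[10,0,0,-1,0,0,0,10,0,0,-2.2,0,0,0,10,0,0,-3.6,0,0,0,10,-1,0.1,-4.6,0,0,0,10,-2,0.2,-4.6,0,0,0,10,-3.1,0.3,-4.6,0,0,0,10,-4.2,0.4,-4.6,0,0,0,10,-5.3,0.5,-4.6,0,0,0.2,10,-6.4,0.6,-4.6,0,0,0.4,10,-7.5,0.6,-4.6,0,0,0.6,10,-8.7,0.6,-4.6,0,0,0.8,10,-9.8,0.7,-4.6,0,0,1,10,-11,0.7,-4.6,0,0,1.2,10,-12.1,0.8,-4.6,0,0,1.4,10,-13.2,0.8,-4.6,0,0,1.63,10,-14.4,0.9,-4.6,0,0,1.63,10,-15.6,0.9,-4.6,0,0,1.63,10,-17,0.9,-4.6,0,0,1.63,10,-17,0.9,-4.6,0,0,1.63])

```text
time: 37.78
ee_pos: [431.4, 154.3, 183.9]
tool_rot: [-0.645, 0.764, 0.0, 0.002]
wrist_force: [-0.4, 0.5, -3.0]
gripper_width: 25.5
grasp_force: 30.0
```

```bash
python3 - <<'E'
from h import *
print(env.get_obs()["ee_pos"],relrot(170),rel([506.7,378.2,170]))
E
```

```text
[431.44991933 154.30845797 183.89849526] (np.float64(0.057), np.float64(170.34), np.float64(0.19), np.float64(-0.8673121227142155)) [-7.777 -1.22   0.488]
```

>>> jog_arm(steps=[10,-1.1,-0.2,0,0,0,0,10,-2.2,-0.4,0,0,0,0,10,-3.3,-0.6,0.1,0,0,0,10,-4.4,-0.7,0.2,0,0,0,10,-5.5,-0.9,0.3,0,0,0,10,-6.6,-1,0.4,0,0,0,10,-7.77,-1.22,0.5,0,0,0,10,-7.77,-1.22,0.7,0,0,0,10,-7.77,-1.22,0.8,0,0,0,10,-7.77,-1.22,0.8,0,0,0,10,-7.77,-1.22,0.8,0,0,0,10,-7.77,-1.22,0.8,0,0,0,10,-7.77,-1.22,0.8,0,0,0,10,-7.77,-1.22,0.8,0,0,0])

```text
time: 38.95
ee_pos: [507.5, 371.3, 161.0]
tool_rot: [-0.643, 0.766, 0.0, 0.001]
wrist_force: [-0.2, 0.6, -3.7]
gripper_width: 25.7
grasp_force: 30.0
```

```bash
cat > lb.py <<'E'
from h import *
def lb(n):
    p,d,c=cap("wrist");save(n,p);W=cloud(d,c);np.savez(n+".npz",p=p,W=W)
    o=env.get_obs()["ee_pos"];b=(abs(W[...,0]-506)<90)&(abs(W[...,1]-378)<80)
    zt=o[2]-46.4+42
    top=rect(W,b,zt-4,zt+3);print("lamp top",top);print("base",rect(W,b,24,33));print("tab",rect(W,b,zt+20,zt+44))
    m=W[b&(W[...,2]>24)&(W[...,2]<33)];print(len(m),np.percentile(m[:,1],[1,99]) if len(m) else 0)
    print(o,relrot(170))
E
python3 -c "
from lb import *
lb('b1')"
```

```text
lamp top (array([506.7, 370.7]), array([109.7,  62.8]), 170.4, 10665, array([503.6, 352.4, 155.3]))
base (array([501.1, 346.8]), array([130. ,  21.7]), 169.9, 4078, array([500.9, 346.6,  29.1]))
tab (array([506.6, 369.4]), array([49.3, 21.9]), 170.1, 2590, array([505.9, 365.5, 189.3]))
4078 [328.07074434 365.49119077]
[507.45202745 371.40879471 160.89361439] (np.float64(-0.004), np.float64(169.98), np.float64(0.06), np.float64(-1.0637140032858883))
```

View pics/b1.png

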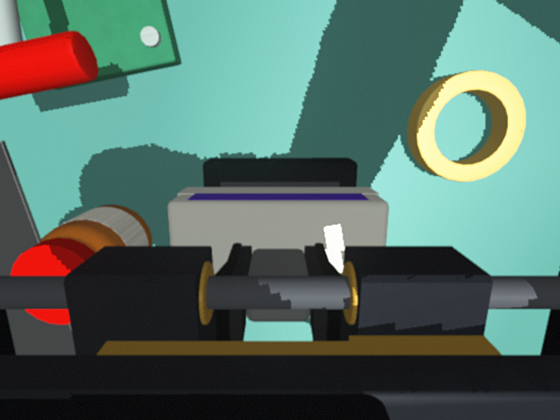

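>>> jog_arm(steps=[10,-0.1,0.02,0,0,0,0,10,-0.234,0.045,0.6,0,0,0,10,-0.234,0.045,1.2,0,0,0,10,-0.234,0.045,1.8,0,0,0,10,-0.234,0.045,2.1,0,0,0,10,-0.234,0.045,2.1,0,0,0,10,-0.234,0.045,2.1,0,0,0,10,-0.234,0.045,2.1,0,0,0,10,-0.234,0.045,2.1,0,0,0])

```text
time: 39.75
ee_pos: [508.0, 379.7, 98.7]
tool_rot: [-0.643, 0.766, 0.0, 0.001]
wrist_force: [-0.3, -0.3, -3.4]
gripper_width: 25.4
grasp_force: 30.0
```

```bash
python3 -c "
from lb import *
lb('b2')"
```

```text
lamp top (array([507.5, 379.1]), array([109.8,  63. ]), 170.0, 10680, array([504.2, 360.7,  93. ]))
base (array([501. , 345.8]), array([130. ,  19.7]), 169.7, 5413, array([500.7, 344.8,  29. ]))
tab (array([507.1, 377.8]), array([49.2, 22. ]), 170.0, 2595, array([506.4, 373.8, 127.1]))
5413 [327.85980855 362.41144645]
[507.83797424 379.56394056  98.56832975] (np.float64(0.002), np.float64(170.01), np.float64(0.15), np.float64(-1.0712437889396276))
```

>>> jog_arm(steps=[10,0.04,0.02,0,0,0,0,10,0.04,0.02,0.1,0,0,0,10,0.04,0.02,0.2,0,0,0,10,0.04,0.02,0.3,0,0,0,10,0.04,0.02,0.4,0,0,0,10,0.04,0.02,0.45,0,0,0,10,0.04,0.02,0.45,0,0,0])

```text
time: 40.38
ee_pos: [506.2, 377.6, 82.9]
tool_rot: [-0.643, 0.766, -0.0, -0.001]
wrist_force: [-0.1, 0.3, -3.7]
gripper_width: 25.9
grasp_force: 30.0
```

>>> jog_arm(steps=[10,0,0,0.1,0,0,0,10,0,0,0.17,0,0,0,10,0,0,0.22,0,0,0,10,0,0,0.24,0,0,0,10,0,0,0.24,0,0,0])

```text
time: 40.8
ee_pos: [506.5, 378.0, 77.0]
tool_rot: [-0.643, 0.766, -0.0, 0.0]
wrist_force: [-1.2, -0.8, 0.5]
gripper_width: 26.0
grasp_force: 30.0
```

Contact was felt at the seated height. I'll release, back off and check.

>>> jog_arm(steps=[10,0,0,0.03,0,0,0,60,0,0,0.03,0,0,0,60,0,0,0,0,0,0,60,0,0,0,0,0,0,60,0,0,0,0,0,0,60,0,0,-1,0,0,0,60,0,0,-2.3,0,0,0,60,0,0,-3.5,0,0,0,60,-2,0,-4.8,0,0,0,60,-2,0,-4.8,0,0,0,60,-2,0,-4.8,0,0,0,60,-2,0,-4.8,0,0,0,60,-2,0,-4.8,0,0,0])

```text
time: 41.88
ee_pos: [516.2, 436.2, 219.1]
tool_rot: [-0.643, 0.766, -0.0, -0.001]
wrist_force: [0.2, -0.4, -0.7]
gripper_width: 52.7
grasp_force: 0.0
```

```bash
python3 - <<'E'
from h import *
p,d,c=cap("wrist");W=cloud(d,c);b=(abs(W[...,0]-506)<75)&(abs(W[...,1]-378)<60)
t=rect(W,b,66,78);print("lamp top",t,np.percentile(W[b&(W[...,2]>64)&(W[...,2]<80)][:,2],[5,50,95]),"base",rect(W,b,25,34),"tab",rect(W,b,100,120))
p,d,c=cap("scene");save("fin",cv2.resize(p[130:400,160:480],(800,600),interpolation=cv2.INTER_CUBIC));W=cloud(d,c);H=hsv(p)
red=((H[...,0]<6)|(H[...,0]>174))&(H[...,1]>150)&(abs(W[...,0]-625)<80)&(abs(W[...,1]-240)<60);print("handle",rect(W,red,40,160))
print(env.get_obs()["ee_pos"])
E
```

```text
lamp top (array([506. , 378.4]), array([110.3,  64.2]), 169.9, 8825, array([506. , 377.4,  71.2])) [69.8161015  71.2620258  72.52568859] base (array([506.7, 378. ]), array([130. ,  83.1]), 170.0, 1894, array([506.2, 362.2,  28.6])) tab (array([505.9, 379.1]), array([25.5, 17.7]), 170.1, 843, array([506. , 378.8, 112.9]))
handle (array([626.6, 259.4]), array([78.3, 20.8]), 0.2, 239, array([628.1, 261. , 141.4]))
[516.35282001 435.62612267 218.9868346 ]
```

View pics/fin.png

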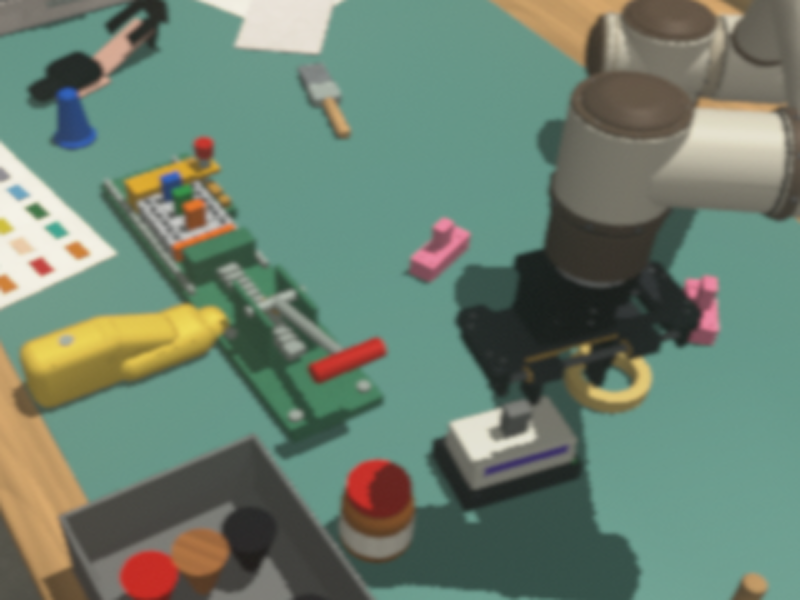

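The final view shows the moulds clamped, the lever up, the lamp flat on its base (top at about 72 mm) and the bystanders in place. Handing in.

```bash
python3 -c "
from workcell import env
print(env.hand_in())"
```

```text
the job is handed in; nothing more can be done
None
```

The job is handed in, with no verdict returned. The stop is one notch forward, the three moulds (blue, green, orange) are clamped after five strokes, with the yellow rings gone in and the pad about 7–9 mm in by camera, the lever is up, and the lamp is fully seated on its base.

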